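Tighten the castle nut of a pressure vessel and lock it with its keeper

TASK

Close the pressure vessel: tighten the castellated hand nut on its lid (clockwise seen from above) until turning it takes about 0.25 N·m, then turn it on only as far as the next slot that lines up with the hinged keeper, so that the seal is not crushed. Fold the keeper over so that it lies fully down in that slot, and do not shift the timer and bottles standing round it.

Things in the scene. Friction and masses are not known exactly. Their poses are not given: they have to be found in the camera images.
- vessel: Squat stainless pressure vessel, 160 mm across, fixed to the bench, with a small gauge at its front. Origin under its centre on the bench, z up and through the axis of lid and nut; its +x axis points from that axis to the keeper's hinge.
- lid: Flat steel lid, 160 mm across, on a springy seal. Origin at the centre of its top face, 114 mm over the bench (0.35 mm more or less). The nut (right-hand thread, 3 mm a turn) turns easily for 15 to 165 degrees, then meets the lid; from there turning takes roughly 0.05 N·m more every 10 degrees. Felt at a standstill it is about 0.1 N·m less than while turning. The nut stays where it is left.
- handle (a point): Middle of the nut's bar handle, on the nut's axis, about 158 mm over the bench; it turns with the nut. The bar is 72 mm long, 14 mm thick and 20 mm tall (10 mm above and below this point), its length along this point's x axis (either end may point either way), z up. There are 14 mm free between the bar's underside and the nut's crown.
- nut: Castellated steel hand nut with the bar handle on top: flange 72 mm across; crown 20 mm high with six radial slots 16 mm wide, 13 mm deep, open at the top and outside. Origin at the centre of its underside, z up, x along the bar. The slots point at 30, 90, 150, 210, 270 and 330 degrees from the bar: one faces the keeper when the bar stands at 30, 90 or 150 degrees to the vessel's x axis.
- keeper (a joint): Hinge of the keeper, a steel bar 10 x 10 mm, 64 mm from hinge to tip. Reads 0 when it lies level, pointing at the nut's axis, fully down in a slot; about 0.2 when it rests on the crown between slots; 1.57 upright; 1.8 to 1.95 as found, leaning outward. Past upright it falls by its own weight to the side it leans to. It has 3 mm of play each side in a slot, which must face it to about 4.5 degrees.
- keeper_hinge (a point): The keeper's hinge pin, 89 mm from the nut's axis and 128 mm over the bench; axes as the vessel's: the pin runs along y.
- keeper_tip (a point): Middle of the free end of the keeper bar, 64 mm from the hinge pin.
- keeper_knob (a point): Top of the thumb knob (13 mm across) on the keeper's upper side; with the keeper down in a slot it stands 145 mm over the bench, 61 mm from the nut's axis.
- timer: Small white bench timer, 62 x 66 x 19 mm; a bystander.
- blue_cap_bottle: Small bottle with a blue cap, 56 mm across, 101 mm tall; a bystander.
- amber_bottle: Amber bottle, 62 mm across, 126 mm tall; a bystander.
Not all that is in view belongs to the job. There is more than one size of the vessel; the job needs the larger.

How it is judged:
By the outcome, as a careful person would: the job done as asked, in the order asked, and still so for the second after the job is handed in, with the robot touching nothing.
It also fails if it takes over 70 s, if anything falls off the work surface, if the arm or the gripper's body presses on something with over 40 N, if the wrist force passes 120 N, or if a joint passes its speed limit or range.

ROBOT

A 6-joint arm with a two-finger parallel gripper is mounted at the origin on a cart in front of the work surface, level with it; the furniture and walls round the work are solid. World frame = base frame: x ahead of the robot, y to its left, z up, the work surface at z = 0. Lengths are in m, angles in rad, forces in N, time in s.
With the tool pointing down it reaches from about 0.3 to 0.875 m from the base axis. Payload 4.2 kg.
Tool frame: the origin (TCP) lies between the finger pads; the fingertips stand 17 mm ahead of it and the grasp point (between the pads) lies 2 mm behind it; z points along the fingers, y is the direction in which the jaws open and shut (so a half turn about z gives the same grasp; the last joint's range is limited). The gripper opens to 85 mm and grips with 20 to 120 N. Pads are 22 mm wide; open, the fingers measure 114 mm over their backs; the gripper's body (76 mm by 85 mm) begins 54 mm behind the grasp point. The pads swing forward as they close: fully open they stand 13 mm farther back than shut.
Start: joints at [1.089, 0.32, 1.565, -0, 1.257, -0.02], TCP at [0.256, 0.515, 0.248] pointing down, gripper open.
Joint ranges: [-3.11, 3.11], [-0.84, 2.01], [0.21, 2.61], [-1.34, 4.49], [0.05, 2.63], [-2.56, 2.56]. Speed limits (rad/s): [2.57, 2.57, 3.14, 3.14, 3.14, 3.14].

INTERFACE

Orientations are given as a rotation vector (axis times angle).
In Python, from cell import sense, viewer, env gives the robot as it stands. The module is installed in compiled form; this text tells all that it offers.
- The arm moves only by the tool move_arm, never from a script. Its argument "steps" is a list of rows, each an object of numbers: "tx", "ty", "tz": the shift along the tool's x, y, z in units of 80 cm (1.0 is 80 cm); "rx", "ry", "rz": the turn, a rotation vector about the tool's x, y, z in units of 180 degrees (1.0 is 180 degrees); "jaw": the finger opening in mm, from 0 to 85.4. In form: [{"tx": .., "ty": .., "tz": .., "rx": .., "ry": .., "rz": .., "jaw": ..}, ...]. A call has 1 to 10 rows; each row shifts and turns the commanded pose from where the row before left it, along the tool's axes as they then stand; what a row does not reach is not made up. A row lasts 1/8 s, in which the tool goes at most 62.5 mm and 10.7 degrees, less where a joint would pass 70% of its speed; a pose out of reach is approached as far as the arm can. A call with a number of a shift or a turn outside -1 to 1 is refused whole. A call with a gripper value outside its range is refused whole. The fingers move at their own pace and stop on an object; "grip_force" is the grip in N (left out, the last holds). Time passes only in rows, so rows that do not move let the fingers close. It gives the time, the measured TCP pose, the force and the opening at its end, in the units of the state.
- sense(): the state, without advancing time (a new reading comes with each control period).
- viewer.get_image(name): name is "scene" or "top" or "wrist"; returns a dict with "img" (384x512x3 uint8, red, green, blue), "range_z" (384x512 float32, m along the optical axis (not along the pixel's ray), 0 where there is no reading), "vertical_fov" (degrees; the focal length in pixels is half the picture's height over the tangent of half this angle, whatever the lens; pixels are square), "cx", "cy" (the principal point, pixels), "rvec" (rotation vector, rad) and "tvec" (3), from world to camera coordinates, as OpenCV has them. Camera axes: x right, y down, z forward; pixel columns grow to the right and rows downward; lengths in m; the calibration is good to about 2 mm. A picture is of the moment at which its call begins.
- env.sign_off(): hands the job in, once; it reports no verdict.
The state is a dict: "t": time; "joint_pos": joint angles; "qd": joint speeds; "joint_efforts": joint torques, N m; "tcp_pos": TCP position; "orientation": TCP orientation; "force": force on the tool from outside, world axes, zero at the start; "moment": the same for the moment, N m; "width": opening from 0.0 (shut) to 1.0 (fully open).
Only numpy, scipy, OpenCV 4.12 (cv2) and the standard library are available. Lean on these libraries where they do the work, as an engineer would, in place of code of your own. Each camera call takes 0.05 s, during which the arm holds its last target.

## Working session

There is one attempt and no reset: what is moved stays moved. The work goes in short steps, Python scripts to look and compute and a tool call to move; the robot and the scene stay as the last step left them, time stands still between calls to the robot, and variables do not carry over. Pictures are saved under pics/ and viewed, and the job is handed in when it is done.

Besides the shell and the picture viewer there is one more tool, called after ">>>" as a command line: name --argument value ..., lists and objects as JSON in quotes. move_arm: Moves the arm, as the interface text tells. Shifts and turns lie within -1 to 1; 1 stands for 80 cm of shift or 180 degrees of turn. Its arguments: {"type":"object","properties":{"steps":{"type":"array"},"grip_force":{"type":"number"}},"required":["steps"]}

```bash
mkdir -p pics; cat > h.py <<'E'
import numpy as np, cv2
from scipy.spatial.transform import Rotation as R
from cell import sense, viewer, env
def cam(n):
    d=viewer.get_image(n); im=d["img"]; f=im.shape[0]/2/np.tan(np.radians(d["vertical_fov"])/2)
    d["K"]=np.array([[f,0,d["cx"]],[0,f,d["cy"]],[0,0,1]]); d["R"]=R.from_rotvec(np.array(d["rvec"]).ravel()).as_matrix(); d["t"]=np.array(d["tvec"]).ravel()
    return d
def save(d,name,crop=None,s=1):
    im=d["img"][:,:,::-1]
    if crop: x0,y0,x1,y1=crop; im=im[y0:y1,x0:x1]
    im=cv2.resize(im,None,fx=s,fy=s,interpolation=cv2.INTER_CUBIC); cv2.imwrite("pics/"+name+".png",im)
def proj(d,P):
    p=(d["R"]@np.atleast_2d(P).T).T+d["t"]; q=(d["K"]@p.T).T; return q[:,:2]/q[:,2:]
def plane(d,uv,z):
    uv=np.atleast_2d(uv); r=(d["R"].T@np.linalg.inv(d["K"])@np.c_[uv,np.ones(len(uv))].T).T
    c=-d["R"].T@d["t"]; return c+r*((z-c[2])/r[:,2:])
def cloud(d):
    z=d["range_z"]; v,u=np.mgrid[:z.shape[0],:z.shape[1]]
    K=d["K"]; p=np.stack([(u-K[0,2])/K[0,0]*z,(v-K[1,2])/K[1,1]*z,z],-1)
    w=(p-d["t"])@d["R"]; w[z<=0]=np.nan; return w
E
python3 - <<'E'
from h import *
print(sense())
for n in ["scene","top","wrist"]:
    d=cam(n); save(d,n+"0",s=1.5); print(n,d["vertical_fov"],-d["R"].T@d["t"],d["cx"],d["cy"])
E
```

```text
{'t': 0.0, 'joint_pos': array([ 1.08900021e+00,  3.20268424e-01,  1.56570956e+00, -1.81642565e-05,
        1.25739614e+00, -2.00061183e-02]), 'qd': array([-0.00059296, -0.00115956, -0.00179681,  0.0002263 , -0.00055073,
       -0.00119817]), 'joint_efforts': array([-1.47673418e-03, -4.15513945e+01, -2.34155649e+01, -1.17984359e-04,
        8.16461106e-03,  1.50816516e-05]), 'tcp_pos': array([0.25598428, 0.51435798, 0.24748387]), 'orientation': array([-7.18843663e-01, -3.05780756e+00,  2.71708033e-03]), 'force': array([ 0.05416069,  0.42045396, -0.28372686]), 'moment': array([-0.02927948, -0.02818901,  0.01013727]), 'width': 1.0010020640383237}
scene 55.38419593055711 [-0.11248367 -0.02592123  0.83957041] 253.21676049217223 190.97785924985172
top 53.11317264172958 [ 0.49559952 -0.39348085  1.12628781] 254.73219489812072 191.7626682817936
wrist 70.41653784450176 [0.19078588 0.54759076 0.37333234] 247.57977175346255 190.28606065019332
```

View pics/scene0.png

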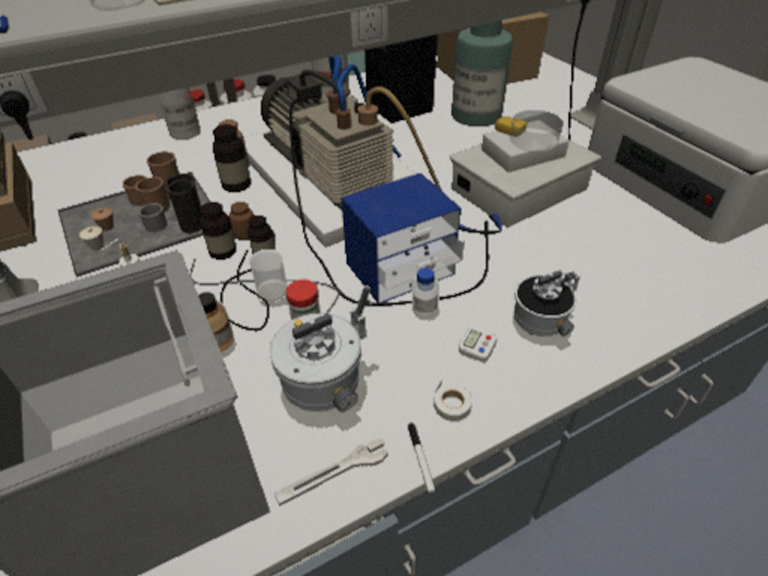

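View pics/top0.png

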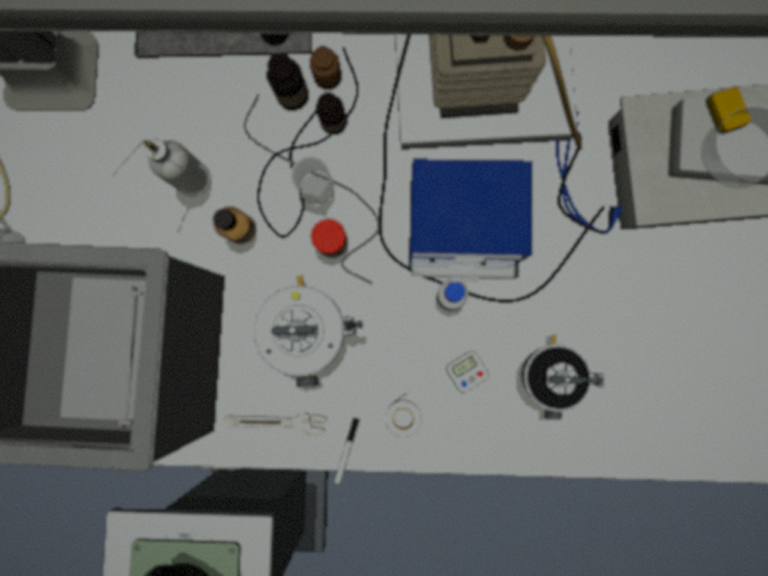

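View pics/wrist0.png

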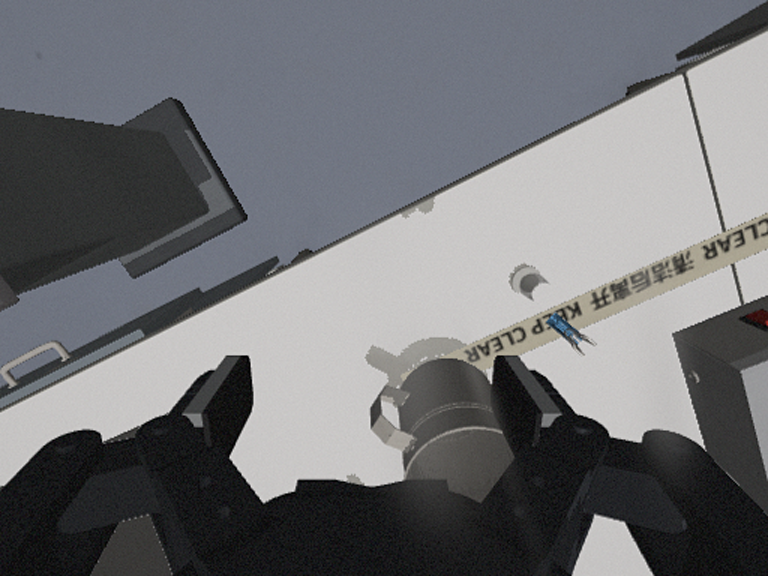

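Two vessels are in view: a light-lidded one at top px (200,220) and a black-lidded one at (372,252). The left one looks larger, so I'll measure both and enlarge them.

```bash
python3 - <<'E'
from h import *
d=cam("top"); save(d,"topc",(150,170,320,310),4.5)
w=cloud(d)
for (u,v) in [(200,220),(372,252)]:
    s=w[v-45:v+45,u-45:u+45].reshape(-1,3)
    for lo,hi in [(0.06,0.105),(0.105,0.122),(0.122,0.15),(0.15,0.175),(0.175,0.3)]:
        m=s[(s[:,2]>lo)&(s[:,2]<hi)]
        if len(m)>5: print((u,v),lo,len(m),m.min(0).round(3),m.max(0).round(3),np.median(m,0).round(3))
d=cam("scene"); save(d,"scenec",(160,170,340,300),4.4)
E
```

```text
(200, 220) 0.06 141 [ 0.404 -0.315  0.06 ] [ 0.571 -0.208  0.105] [ 0.416 -0.235  0.075]
(200, 220) 0.105 2283 [ 0.426 -0.314  0.105] [ 0.585 -0.137  0.122] [ 0.506 -0.22   0.113]
(200, 220) 0.122 428 [ 0.471 -0.329  0.122] [ 0.565 -0.181  0.15 ] [ 0.509 -0.224  0.134]
(200, 220) 0.15 185 [ 0.497 -0.332  0.15 ] [ 0.522 -0.182  0.174] [ 0.507 -0.221  0.169]
(200, 220) 0.175 26 [ 0.504 -0.332  0.175] [ 0.521 -0.215  0.191] [ 0.516 -0.324  0.186]
(372, 252) 0.06 1525 [ 0.36  -0.753  0.06 ] [ 0.492 -0.622  0.104] [ 0.434 -0.678  0.075]
(372, 252) 0.105 48 [ 0.422 -0.73   0.105] [ 0.443 -0.655  0.121] [ 0.434 -0.681  0.109]
(372, 252) 0.122 83 [ 0.427 -0.706  0.122] [ 0.438 -0.655  0.132] [ 0.433 -0.68   0.126]
```

View pics/topc.png

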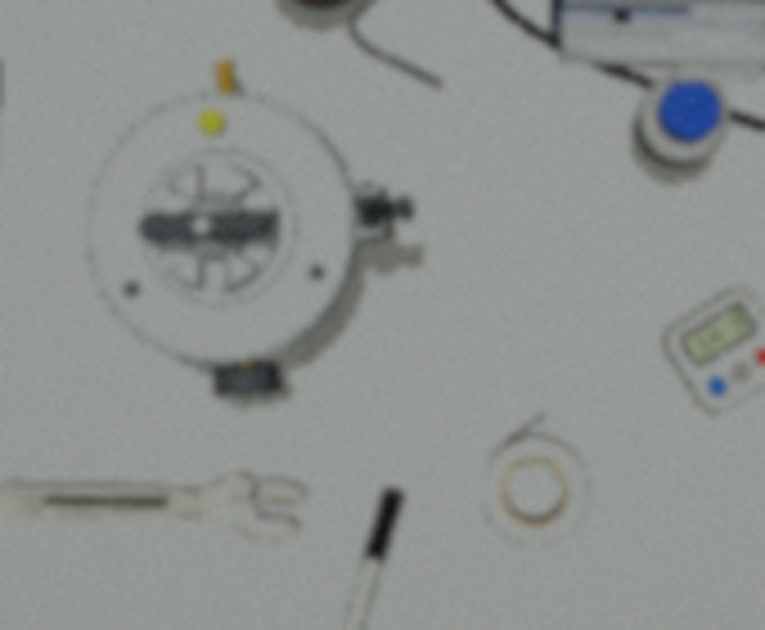

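View pics/scenec.png

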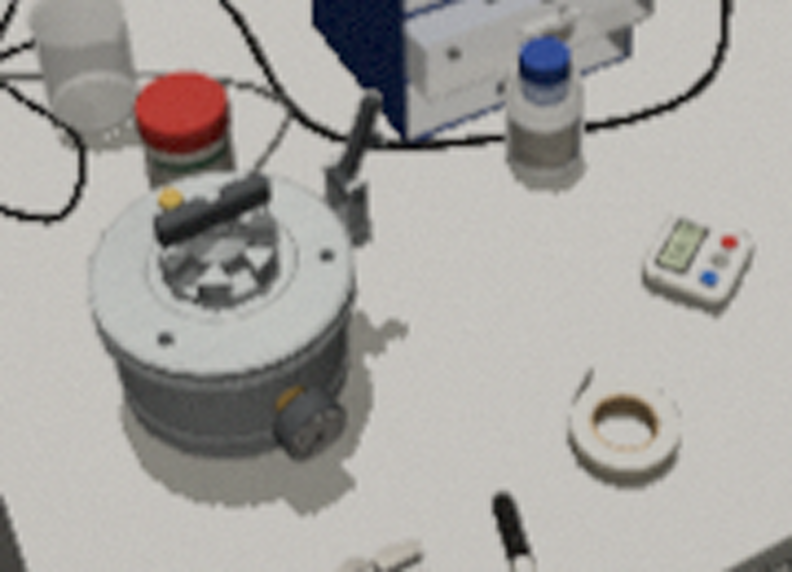

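```bash
cat >> h.py <<'E'
def measure(d,c0=(0.506,-0.222)):
    w=cloud(d).reshape(-1,3); w=w[np.isfinite(w).all(1)]
    r=np.hypot(w[:,0]-c0[0],w[:,1]-c0[1])
    b=w[(r<0.043)&(w[:,2]>0.155)&(w[:,2]<0.18)]
    rect=cv2.minAreaRect((b[:,:2]*1000).astype(np.float32))
    m=b[:,:2].mean(0); e,v=np.linalg.eigh(np.cov((b[:,:2]-m).T)); a=np.degrees(np.arctan2(v[1,1],v[0,1]))%180
    k=w[(r>0.06)&(r<0.16)&(w[:,2]>0.122)&(w[:,2]<0.21)]
    return w,b,rect,m,a,k
E
python3 - <<'E'
from h import *
for n in ["top","scene"]:
    d=cam(n); w,b,rect,m,a,k=measure(d)
    print(n,"bar",len(b),rect,m,a,b[:,2].min(),np.median(b[:,2]))
    r=np.hypot(w[:,0]-.506,w[:,1]+.222)
    l=w[(r<0.1)&(abs(w[:,2]-0.114)<0.004)]
    hull=cv2.convexHull((l[:,:2]*1000).astype(np.float32)); print("lid",cv2.minEnclosingCircle(hull), cv2.fitEllipse(hull), np.median(l[:,2]))
    k=k[np.argsort(k[:,2])]; print("keeper",len(k)); print(k[::max(1,len(k)//25)].round(3))
E
```

```text
top bar 164 ((505.5343017578125, -217.68019104003906), (12.647400856018066, 70.34722137451172), 1.518427848815918) [ 0.50557328 -0.21770053] 92.83502012440874 0.15528973486938302 0.1687745840635828
lid ((504.9745178222656, -225.9755859375), 88.02841186523438) ((506.6918640136719, -221.62220764160156), (155.20619201660156, 171.37796020507812), 11.048711776733398) 0.1129671734381775
keeper 95
[[ 0.525 -0.304  0.125]
 [ 0.512 -0.299  0.129]
 [ 0.53  -0.299  0.131]
 [ 0.522 -0.299  0.132]
 [ 0.517 -0.299  0.132]
 [ 0.522 -0.31   0.133]
 [ 0.509 -0.31   0.134]
 [ 0.514 -0.3    0.135]
 [ 0.509 -0.305  0.135]
 [ 0.527 -0.299  0.135]
 [ 0.527 -0.297  0.136]
 [ 0.504 -0.305  0.136]
 [ 0.517 -0.302  0.137]
 [ 0.514 -0.303  0.137]
 [ 0.504 -0.313  0.138]
 [ 0.522 -0.305  0.139]
 [ 0.512 -0.306  0.144]
 [ 0.519 -0.306  0.145]
 [ 0.512 -0.309  0.15 ]
 [ 0.515 -0.332  0.153]
 [ 0.519 -0.309  0.155]
 [ 0.514 -0.312  0.159]
 [ 0.519 -0.312  0.163]
 [ 0.514 -0.316  0.17 ]
 [ 0.514 -0.319  0.176]
 [ 0.519 -0.321  0.181]
 [ 0.516 -0.331  0.185]
 [ 0.516 -0.327  0.187]
 [ 0.521 -0.327  0.188]
 [ 0.514 -
[... 440 characters left out ...]
1227035376571518
keeper 166
[[ 0.521 -0.301  0.122]
 [ 0.497 -0.308  0.125]
 [ 0.497 -0.31   0.129]
 [ 0.507 -0.304  0.131]
 [ 0.524 -0.3    0.132]
 [ 0.502 -0.313  0.133]
 [ 0.521 -0.302  0.134]
 [ 0.51  -0.312  0.135]
 [ 0.526 -0.304  0.136]
 [ 0.502 -0.307  0.137]
 [ 0.502 -0.305  0.138]
 [ 0.508 -0.311  0.141]
 [ 0.51  -0.315  0.145]
 [ 0.512 -0.328  0.148]
 [ 0.511 -0.334  0.15 ]
 [ 0.513 -0.335  0.152]
 [ 0.509 -0.315  0.154]
 [ 0.514 -0.33   0.156]
 [ 0.51  -0.325  0.158]
 [ 0.517 -0.316  0.161]
 [ 0.508 -0.321  0.166]
 [ 0.511 -0.323  0.17 ]
 [ 0.514 -0.318  0.173]
 [ 0.511 -0.323  0.177]
 [ 0.512 -0.332  0.179]
 [ 0.516 -0.323  0.184]
 [ 0.512 -0.333  0.186]
 [ 0.52  -0.331  0.188]]
```

```bash
cat >> h.py <<'E'
def tool():
    s=sense(); return np.array(s["tcp_pos"]), R.from_rotvec(s["orientation"]).as_matrix(), s
def goto(P,psi=None):
    """total shift in tool axes (80cm units) and rz turn to point jaw axis azimuth psi deg (tool down)"""
    p,M,s=tool(); d=M.T@(np.array(P)-p)
    y=np.degrees(np.arctan2(M[1,1],M[0,1]))
    print("t",round(float(s["t"]),2),"pos",p.round(4),"psi",y.round(2),"tilt",M[:,2].round(4),"shift units",(d/0.8).round(4),"mm",(d*1000).round(1), "F",np.round(s["force"],2),"Mo",np.round(s["moment"],3),"q6",round(float(s["joint_pos"][5]),3),"w",round(float(s["width"]),3))
    if psi is not None: print("rz total deg",((y-psi+180)%360-180).round(2),"units",(((y-psi+180)%360-180)/180).round(4))
E
python3 - <<'E'
from h import *
goto((0.505,-0.218,0.30),2.7)
for n in["top","scene"]:
    w=cloud(cam(n)).reshape(-1,3); w=w[np.isfinite(w).all(1)]
    a=np.array([0.256,0.514]);b=np.array([0.505,-0.218]);u=(b-a)/np.linalg.norm(b-a)
    q=w[:,:2]-a; s=q@u; t=q@np.array([-u[1],u[0]])
    for s0 in np.arange(0.0,0.8,0.1):
        m=(abs(t)<0.12)&(s>s0)&(s<s0+.1); print(n,s0.round(1), w[m,2].max().round(3) if m.any() else None)
E
```

```text
t 0.35 pos [0.2562 0.5147 0.2481] psi 63.54 tilt [-1.e-04 -3.e-04 -1.e+00] shift units [-0.6866 -0.6814 -0.0646] mm [-549.2 -545.1  -51.7] F [-0.18  0.25 -0.24] Mo [ 0.035  0.055 -0.021] q6 -0.02 w 1.002
rz total deg 60.84 units 0.338
top 0.0 None
top 0.1 None
top 0.2 0.222
top 0.3 0.319
top 0.4 0.32
top 0.5 0.324
top 0.6 0.321
top 0.7 0.175
scene 0.0 None
scene 0.1 None
scene 0.2 0.258
scene 0.3 0.316
scene 0.4 0.317
scene 0.5 0.32
scene 0.6 0.319
scene 0.7 0.173
```

```bash
python3 - <<'E'
from h import *
for n in["top","scene"]:
    w=cloud(cam(n)).reshape(-1,3); w=w[np.isfinite(w).all(1)]
    for lo,hi in [(0.1,.2),(.2,.3),(.305,.335)]:
        m=w[(w[:,2]>lo)&(w[:,2]<hi)&(w[:,1]>-0.2)&(w[:,0]<0.75)&(w[:,0]>0.2)&(np.hypot(w[:,0]-.505,w[:,1]+.218)>.1)]
        print(n,lo,len(m),np.percentile(m,[1,99],axis=0).round(3).tolist(),m.min(0).round(3))
E
```

```text
top 0.1 10425 [[0.329, -0.083, 0.104], [0.7, 0.234, 0.198]] [ 0.311 -0.1    0.1  ]
top 0.2 3620 [[0.316, -0.053, 0.201], [0.605, 0.234, 0.299]] [ 0.31  -0.054  0.2  ]
top 0.305 5228 [[0.306, -0.058, 0.306], [0.619, 0.178, 0.319]] [ 0.302 -0.061  0.305]
scene 0.1 11871 [[0.309, -0.076, 0.103], [0.682, 0.243, 0.199]] [ 0.307 -0.1    0.1  ]
scene 0.2 9594 [[0.309, -0.042, 0.201], [0.596, 0.23, 0.298]] [ 0.305 -0.048  0.2  ]
scene 0.305 5721 [[0.302, -0.057, 0.306], [0.613, 0.19, 0.317]] [ 0.299 -0.061  0.305]
```

>>> move_arm --steps '[{"tz": -0.054},{"tz": -0.054},{"tz": -0.054},{"tz": -0.054},{"tx": -0.049,"ty": -0.0487},{"tx": -0.049,"ty": -0.0487},{"tx": -0.049,"ty": -0.0487},{"tx": -0.049,"ty": -0.0487},{"tx": -0.049,"ty": -0.0487},{"tx": -0.049,"ty": -0.0487}]'

```text
$.steps[0]: bad value
```

>>> move_arm --steps '[{"tx": -0.049,"ty": -0.0487},{"tx": -0.049,"ty": -0.0487},{"tx": -0.049,"ty": -0.0487},{"tx": -0.049,"ty": -0.0487},{"tx": -0.049,"ty": -0.0487},{"tx": -0.049,"ty": -0.0487},{"tx": -0.049,"ty": -0.0487},{"tx": -0.049,"ty": -0.0487}]'

```text
$.steps[0]: bad value
```

```bash
python3 - <<'E'
from h import *
goto((0.505,-0.218,0.26),2.7)
d=cam("wrist"); save(d,"w1",s=1.5)
E
```

```text
t 0.55 pos [0.2562 0.5148 0.2483] psi 63.54 tilt [-0.  0. -1.] shift units [-0.6866 -0.6814 -0.0146] mm [-549.3 -545.1  -11.7] F [-0.08 -0.86 -1.28] Mo [-0.006 -0.009 -0.015] q6 -0.02 w 0.994
rz total deg 60.84 units 0.338
```

View pics/w1.png

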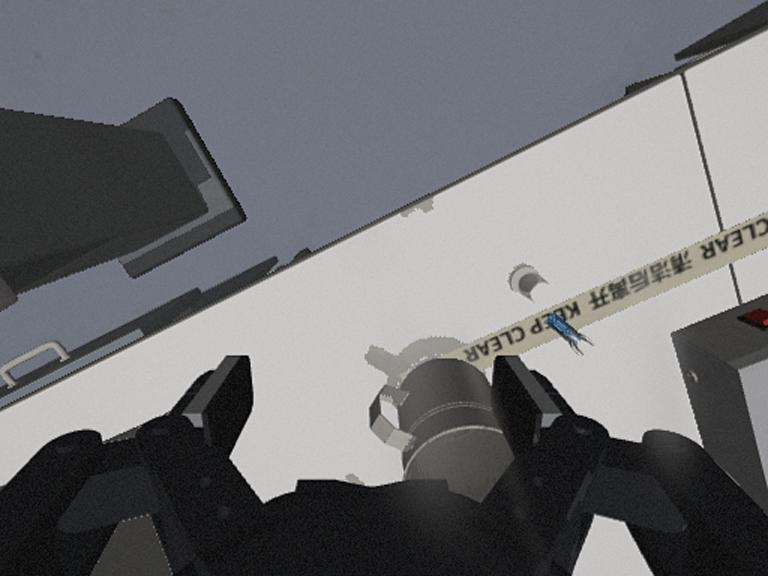

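Every row needs all its keys, so both calls were refused and nothing moved. Sending them again in full.

>>> move_arm --steps '[{"tx": 0,"ty": 0,"tz": -0.054,"rx": 0,"ry": 0,"rz": 0,"jaw": 85},{"tx": 0,"ty": 0,"tz": -0.054,"rx": 0,"ry": 0,"rz": 0,"jaw": 85},{"tx": 0,"ty": 0,"tz": -0.054,"rx": 0,"ry": 0,"rz": 0,"jaw": 85},{"tx": 0,"ty": 0,"tz": -0.054,"rx": 0,"ry": 0,"rz": 0,"jaw": 85}]'

```text
t: 1.1
tcp_pos: [0.2561, 0.5146, 0.4227]
orientation: [0.719, 3.058, 0.001]
force: [0.1, 0.8, 0.9]
width: 0.992
```

>>> move_arm --steps '[{"tx": -0.049,"ty": -0.0487,"tz": 0,"rx": 0,"ry": 0,"rz": 0,"jaw": 60},{"tx": -0.049,"ty": -0.0487,"tz": 0,"rx": 0,"ry": 0,"rz": 0,"jaw": 60},{"tx": -0.049,"ty": -0.0487,"tz": 0,"rx": 0,"ry": 0,"rz": 0,"jaw": 60},{"tx": -0.049,"ty": -0.0487,"tz": 0,"rx": 0,"ry": 0,"rz": 0,"jaw": 60},{"tx": -0.049,"ty": -0.0487,"tz": 0,"rx": 0,"ry": 0,"rz": 0,"jaw": 60},{"tx": -0.049,"ty": -0.0487,"tz": 0,"rx": 0,"ry": 0,"rz": 0,"jaw": 60},{"tx": -0.049,"ty": -0.0487,"tz": 0,"rx": 0,"ry": 0,"rz": 0,"jaw": 60}]'

```text
t: 1.98
tcp_pos: [0.3805, 0.1466, 0.4214]
orientation: [0.718, 3.057, 0.001]
force: [-0.1, -0.0, -0.5]
width: 0.702
```

>>> move_arm --steps '[{"tx": -0.049,"ty": -0.0487,"tz": 0,"rx": 0,"ry": 0,"rz": 0,"jaw": 60},{"tx": -0.049,"ty": -0.0487,"tz": 0,"rx": 0,"ry": 0,"rz": 0,"jaw": 60},{"tx": -0.049,"ty": -0.0487,"tz": 0,"rx": 0,"ry": 0,"rz": 0,"jaw": 60},{"tx": -0.049,"ty": -0.0487,"tz": 0,"rx": 0,"ry": 0,"rz": 0,"jaw": 60},{"tx": -0.049,"ty": -0.0487,"tz": 0,"rx": 0,"ry": 0,"rz": 0,"jaw": 60},{"tx": -0.049,"ty": -0.0487,"tz": 0,"rx": 0,"ry": 0,"rz": 0,"jaw": 60},{"tx": -0.049,"ty": -0.0487,"tz": 0,"rx": 0,"ry": 0,"rz": 0,"jaw": 60}]'

```text
t: 2.85
tcp_pos: [0.5048, -0.2199, 0.4212]
orientation: [0.719, 3.058, 0.0]
force: [-0.3, 0.9, 0.2]
width: 0.705
```

```bash
python3 - <<'E'
from h import *
goto((0.505,-0.218,0.26),2.7)
d=cam("wrist"); save(d,"w1",s=1.5)
E
```

```text
t 2.85 pos [ 0.5048 -0.2199  0.4212] psi 63.52 tilt [ 7.e-04  2.e-04 -1.e+00] shift units [0.0009 0.0022 0.2015] mm [  0.7   1.7 161.2] F [-0.28  0.92  0.15] Mo [ 0.055  0.001 -0.048] q6 -1.541 w 0.705
rz total deg 60.82 units 0.3379
```

View pics/w1.png

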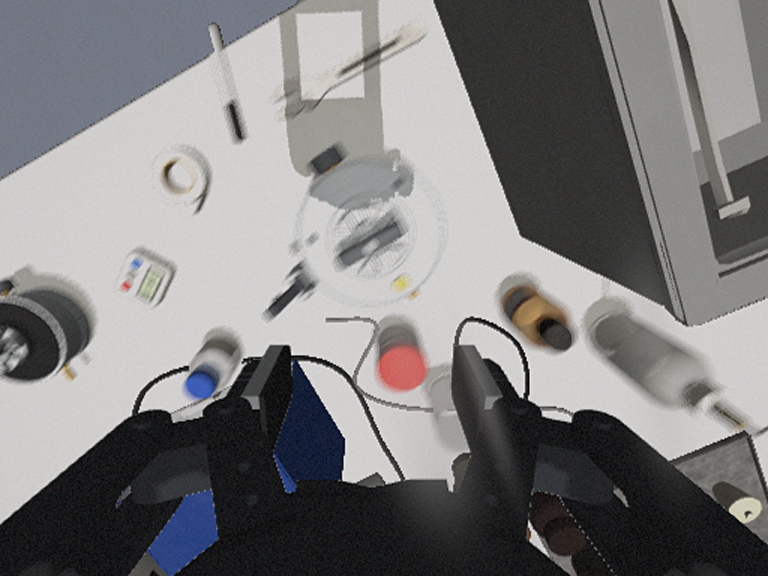

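The wrist view shows the light-lidded vessel at about (370,240), with the bar across it and the keeper leaning out at (285,290). It is a bit blurred by motion. Next I turn the gripper and come lower.

>>> move_arm --steps '[{"tx": 0,"ty": 0,"tz": 0.0335,"rx": 0,"ry": 0,"rz": 0.0563,"jaw": 60},{"tx": 0,"ty": 0,"tz": 0.0335,"rx": 0,"ry": 0,"rz": 0.0563,"jaw": 60},{"tx": 0,"ty": 0,"tz": 0.0335,"rx": 0,"ry": 0,"rz": 0.0563,"jaw": 60},{"tx": 0,"ty": 0,"tz": 0.0335,"rx": 0,"ry": 0,"rz": 0.0563,"jaw": 60},{"tx": 0,"ty": 0,"tz": 0.0335,"rx": 0,"ry": 0,"rz": 0.0563,"jaw": 60},{"tx": 0,"ty": 0,"tz": 0.0335,"rx": 0,"ry": 0,"rz": 0.0563,"jaw": 60},{"tx": 0,"ty": 0,"tz": 0,"rx": 0,"ry": 0,"rz": 0,"jaw": 60}]'

```text
t: 3.78
tcp_pos: [0.5034, -0.2174, 0.2585]
orientation: [-2.162, -2.273, 0.002]
force: [-0.3, -0.1, 0.5]
width: 0.701
```

```bash
python3 - <<'E'
from h import *
goto((0.505,-0.218,0.158),2.7)
d=cam("wrist"); save(d,"w2",s=1.5)
w,b,rect,m,a,k=measure(d); print(len(b),rect,m,a,np.median(b[:,2]) if len(b) else 0,len(k))
d=cam("top"); save(d,"top2",(150,170,320,310),4.5)
E
```

```text
t 3.77 pos [ 0.5034 -0.2174  0.2585] psi 2.86 tilt [-0.0043  0.0021 -1.    ] shift units [-0.0012  0.0025  0.1256] mm [ -1.    2.  100.5] F [-0.29 -0.06  0.46] Mo [-0.006  0.028 -0.051] q6 -0.479 w 0.701
rz total deg 0.16 units 0.0009
1358 ((504.1863708496094, -216.00070190429688), (13.908539772033691, 71.43212890625), 3.437729597091675) [ 0.50425441 -0.21347546] 93.27572476553577 0.16825736927216503 934
```

View pics/w2.png

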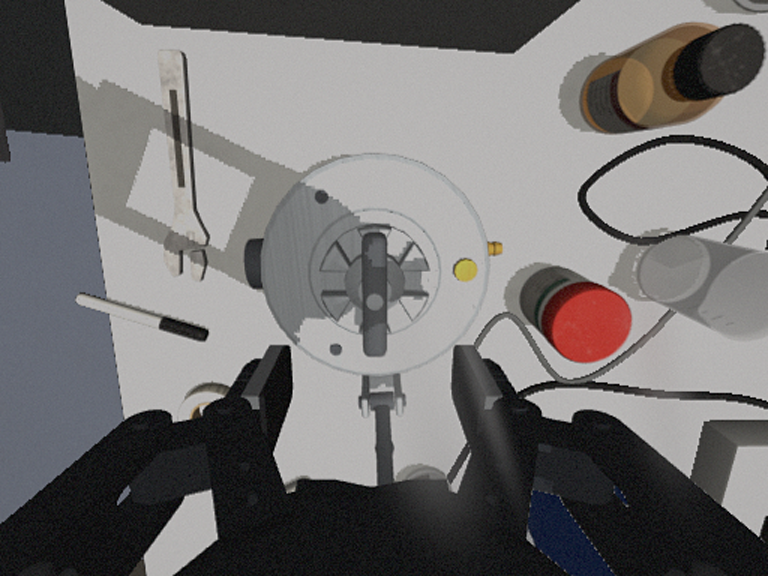

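```bash
python3 - <<'E'
from h import *
for n in ["wrist","top","scene"]:
    d=cam(n); w,b,rect,m,a,k=measure(d); c=np.array(rect[0])/1000
    print(n,"c",c.round(4),"bar",round(rect[2]-0,2),a.round(2))
    k=k[(k[:,1]<-0.285)&(k[:,0]<0.54)&(k[:,0]>0.48)]
    for lo in np.arange(0.125,0.2,0.008):
        q=k[(k[:,2]>lo)&(k[:,2]<=lo+.008)]
        if len(q)>3:
            mid=(np.percentile(q[:,0],3)+np.percentile(q[:,0],97))/2
            print(" ",lo.round(3),len(q),"x",q[:,0].min().round(4),q[:,0].max().round(4),"y",np.median(q[:,1]).round(4),"az",np.degrees(np.arctan2(np.median(q[:,1])-c[1],mid-c[0])).round(1))
d=cam("wrist")
g=cv2.cvtColor(d["img"],cv2.COLOR_RGB2GRAY); e=cv2.Canny(g,60,140)
# lid rim: edge pixels near the expected ring
v,u=np.nonzero(e); P=plane(d,np.c_[u,v].astype(float),0.114)[:,:2]
c=np.array([0.505,-0.217])
for R0 in (0.080,0.036):
    cc=c.copy(); rr=R0
    for i in range(15):
        r=np.hypot(*(P-cc).T); s=P[abs(r-rr)<0.006/(1+i*0.3)]
        A=np.c_[2*s,np.ones(len(s))]; x=np.linalg.lstsq(A,(s**2).sum(1),rcond=None)[0]; cc=x[:2]; rr=np.sqrt(x[2]+cc@cc)
    print("circle",cc.round(4),rr.round(4),len(s))
save(d,"w2c",(160,130,360,330),3)
E
```

```text
wrist c [ 0.5039 -0.2157] bar 3.09 92.95
  0.125 151 x 0.4981 0.5304 y -0.2998 az -83.1
  0.133 238 x 0.4985 0.5301 y -0.3037 az -83.4
  0.141 66 x 0.5101 0.5225 y -0.3067 az -82.6
  0.149 87 x 0.5102 0.5226 y -0.3099 az -82.5
  0.157 82 x 0.5104 0.5202 y -0.313 az -83.6
  0.165 85 x 0.5106 0.5202 y -0.3161 az -83.5
  0.173 94 x 0.5116 0.521 y -0.319 az -83.4
  0.181 129 x 0.5117 0.5209 y -0.3231 az -83.4
top c [ 0.506  -0.2349] bar 1.6 94.74
  0.125 18 x 0.4989 0.53 y -0.3022 az -82.8
  0.133 31 x 0.499 0.53 y -0.3049 az -82.2
  0.141 4 x 0.5117 0.5193 y -0.3057 az -82.3
  0.149 10 x 0.5116 0.5197 y -0.3145 az -83.1
  0.157 6 x 0.5115 0.5215 y -0.3136 az -82.3
  0.173 4 x 0.5138 0.5213 y -0.3185 az -82.1
  0.181 17 x 0.5138 0.5212 y -0.3265 az -82.8
scene c [ 0.5032 -0.2183] bar 3.51 93.05
  0.125 22 x 0.4972 0.5248 y -0.3033 az -84.8
  0.133 37 x 0.4983 0.5261 y -0.307 az -84.0
  0.141 17 x 0.5087 0.5171 y -0.3125 az -84.3
  0.149 23 x 0.507 0.5202 y -0.3261 az -84.3
  0.157 14 x 0.5089 0.5176 y -0.3174 az -84.2
  0.165 13 x 0.5093 0.5173 y -0.3228 az -84.6
  0.173 13 x 0.5097 0.5178 y -0.3229 az -84.3
  0.181 17 x 0.5094 0.5208 y -0.3282 az -83.9
circle [ 0.5047 -0.2149] 0.0783 500
circle [ 0.5045 -0.2193] 0.0383 163
```

View pics/w2c.png

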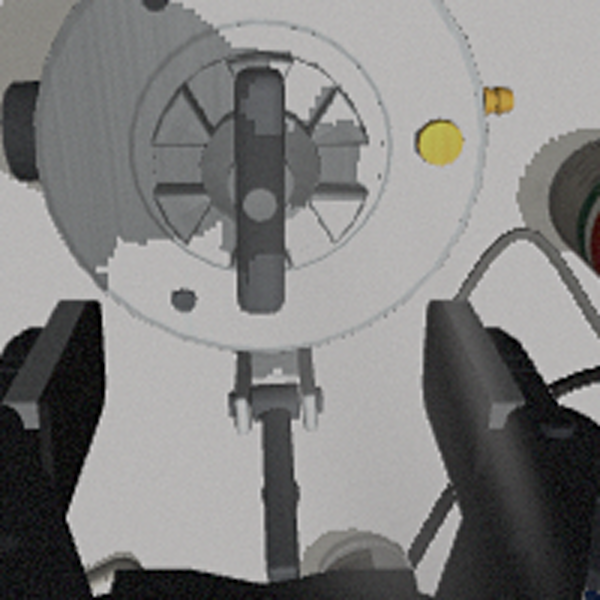

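The keeper stands at azimuth of about -83.3° and the bar at about 93.0°, so slots line up after clockwise turns of about 26, 86, 146, 206 and 266°. Next I descend onto the bar.

```bash
python3 - <<'E'
from h import *
goto((0.5045,-0.2170,0.158),3.0)
E
```

```text
t 4.08 pos [ 0.505  -0.2182  0.2616] psi 2.79 tilt [ 2.3e-03 -9.0e-04 -1.0e+00] shift units [ 0.0017 -0.0009  0.1295] mm [  1.4  -0.7 103.6] F [-0.6  -0.1   0.13] Mo [ 0.    -0.011  0.026] q6 -0.478 w 0.701
rz total deg -0.21 units -0.0011
```

>>> move_arm --steps '[{"tx": 0.001,"ty": -0.0004,"tz": 0.03,"rx": 0,"ry": 0,"rz": -0.001,"jaw": 45},{"tx": 0,"ty": 0,"tz": 0.03,"rx": 0,"ry": 0,"rz": 0,"jaw": 45},{"tx": 0,"ty": 0,"tz": 0.03,"rx": 0,"ry": 0,"rz": 0,"jaw": 45},{"tx": 0,"ty": 0,"tz": 0.025,"rx": 0,"ry": 0,"rz": 0,"jaw": 45},{"tx": 0,"ty": 0,"tz": 0.014,"rx": 0,"ry": 0,"rz": 0,"jaw": 45},{"tx": 0,"ty": 0,"tz": 0,"rx": 0,"ry": 0,"rz": 0,"jaw": 45},{"tx": 0,"ty": 0,"tz": 0,"rx": 0,"ry": 0,"rz": 0,"jaw": 45}]'

```text
t: 4.95
tcp_pos: [0.5047, -0.2175, 0.1581]
orientation: [2.163, 2.276, 0.001]
force: [-0.1, 1.1, -0.2]
width: 0.528
```

```bash
python3 - <<'E'
from h import *
goto((0.5045,-0.2170,0.158),3.0)
d=cam("wrist"); save(d,"w3",s=1.5)
goto((0.5045,-0.2170,0.158),3.0)
E
```

```text
t 4.95 pos [ 0.5047 -0.2175  0.1581] psi 2.93 tilt [ 1.8e-03 -7.0e-04 -1.0e+00] shift units [ 0.0007 -0.0003  0.0001] mm [ 0.5 -0.2  0.1] F [-0.14  1.07 -0.22] Mo [0.033 0.007 0.03 ] q6 -0.479 w 0.528
rz total deg -0.07 units -0.0004
t 5.0 pos [ 0.5048 -0.2175  0.1581] psi 2.93 tilt [ 1.9e-03 -8.0e-04 -1.0e+00] shift units [ 0.0007 -0.0003  0.0001] mm [ 0.5 -0.2  0.1] F [-0.24 -0.7   0.6 ] Mo [ 0.027 -0.012  0.053] q6 -0.479 w 0.527
rz total deg -0.07 units -0.0004
```

View pics/w3.png

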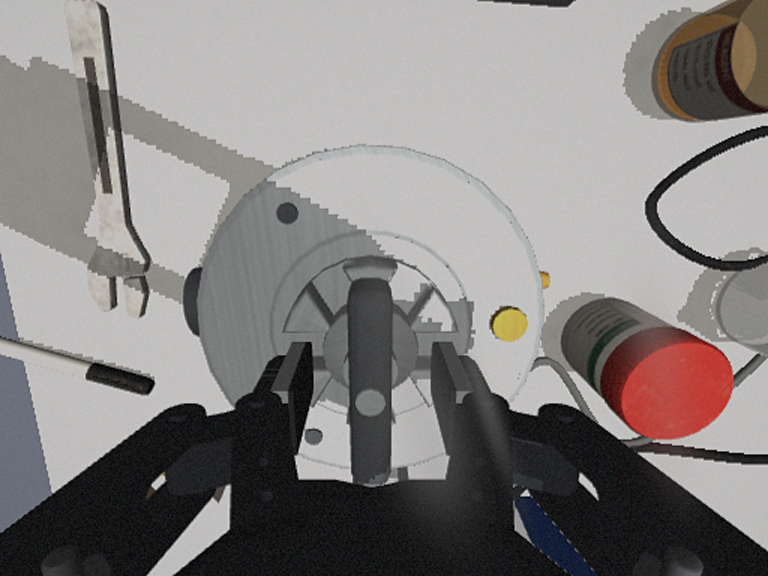

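>>> move_arm --steps '[{"tx": 0,"ty": 0,"tz": 0,"rx": 0,"ry": 0,"rz": 0,"jaw": 5},{"tx": 0,"ty": 0,"tz": 0,"rx": 0,"ry": 0,"rz": 0,"jaw": 5},{"tx": 0,"ty": 0,"tz": 0,"rx": 0,"ry": 0,"rz": 0,"jaw": 5},{"tx": 0,"ty": 0,"tz": 0,"rx": 0,"ry": 0,"rz": 0,"jaw": 5}]' --grip_force 60

```text
t: 5.5
tcp_pos: [0.5043, -0.2175, 0.1601]
orientation: [2.162, 2.276, 0.001]
force: [-4.4, 1.6, 15.4]
width: 0.195
```

```bash
python3 - <<'E'
from h import *
goto((0.5045,-0.2170,0.158),3.0)
E
```

```text
t 5.5 pos [ 0.5043 -0.2175  0.1601] psi 2.93 tilt [ 0.0019 -0.0012 -1.    ] shift units [0.0006 0.0003 0.0026] mm [0.5 0.3 2.1] F [-4.35  1.55 15.36] Mo [ 0.279  0.846 -0.053] q6 -0.479 w 0.195
rz total deg -0.07 units -0.0004
```

>>> move_arm --steps '[{"tx": 0,"ty": 0,"tz": 0,"rx": 0,"ry": 0,"rz": 0,"jaw": 5},{"tx": 0,"ty": 0,"tz": 0,"rx": 0,"ry": 0,"rz": 0,"jaw": 5}]'

```text
t: 5.75
tcp_pos: [0.5043, -0.2175, 0.1601]
orientation: [2.162, 2.276, 0.001]
force: [-4.4, 0.6, 15.1]
width: 0.193
```

```bash
python3 - <<'E'
from h import *
goto((0.5045,-0.2170,0.158),3.0)
d=cam("wrist"); save(d,"w4",(100,150,400,384),2.5)
E
```

```text
t 5.75 pos [ 0.5043 -0.2175  0.1601] psi 2.92 tilt [ 0.002  -0.0012 -1.    ] shift units [0.0006 0.0003 0.0026] mm [0.5 0.3 2.1] F [-4.44  0.58 15.08] Mo [ 0.202  0.814 -0.025] q6 -0.479 w 0.193
rz total deg -0.08 units -0.0004
```

View pics/w4.png

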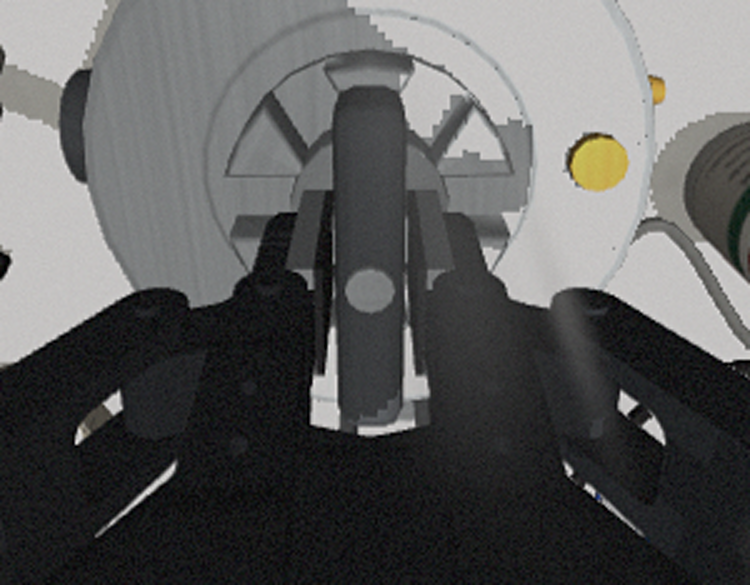

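>>> move_arm --steps '[{"tx": 0,"ty": -0.0006,"tz": -0.0025,"rx": 0,"ry": 0,"rz": 0,"jaw": 5},{"tx": 0,"ty": 0,"tz": 0,"rx": 0,"ry": 0,"rz": 0,"jaw": 5}]'

```text
t: 6.05
tcp_pos: [0.5042, -0.2175, 0.1609]
orientation: [2.163, 2.275, 0.002]
force: [-2.3, 1.2, 10.1]
width: 0.193
```

```bash
python3 - <<'E'
from h import *
goto((0.5045,-0.2170,0.158),3.0)
E
```

```text
t 6.05 pos [ 0.5042 -0.2175  0.1609] psi 2.91 tilt [ 2.6e-03 -9.0e-04 -1.0e+00] shift units [0.0006 0.0003 0.0037] mm [0.5 0.3 2.9] F [-2.29  1.19 10.11] Mo [0.235 0.312 0.045] q6 -0.479 w 0.193
rz total deg -0.09 units -0.0005
```

>>> move_arm --steps '[{"tx": 0,"ty": -0.0004,"tz": -0.002,"rx": 0,"ry": 0,"rz": 0.03,"jaw": 5},{"tx": 0,"ty": 0,"tz": 0,"rx": 0,"ry": 0,"rz": 0.04,"jaw": 5},{"tx": 0,"ty": 0,"tz": 0,"rx": 0,"ry": 0,"rz": 0.03,"jaw": 5},{"tx": 0,"ty": 0,"tz": 0,"rx": 0,"ry": 0,"rz": 0,"jaw": 5}]'

```text
t: 6.55
tcp_pos: [0.504, -0.2175, 0.1609]
orientation: [2.492, 1.911, 0.002]
force: [1.4, -1.2, 0.8]
width: 0.194
```

```bash
python3 - <<'E'
from h import *
goto((0.5045,-0.2170,0.158),3.0)
E
```

```text
t 6.55 pos [ 0.504  -0.2175  0.1609] psi -15.03 tilt [ 1.7e-03 -4.0e-04 -1.0e+00] shift units [0.0007 0.0004 0.0037] mm [0.6 0.4 2.9] F [ 1.44 -1.23  0.76] Mo [-0.037 -0.328  0.004] q6 -0.166 w 0.194
rz total deg -18.03 units -0.1002
```

```bash
cat >> h.py <<'E'
def feel(n=4):
    L=[];E=[];F=[]
    for i in range(n):
        viewer.get_image("wrist"); s=sense(); L.append(s["moment"]); E.append(s["joint_efforts"][5]); F.append(s["force"])
    L=np.array(L); print("Mz mean",L[:,2].mean().round(3),L[:,2].round(3),"eff6",np.round(E,4),"F",np.mean(F,0).round(2),"Mxy",L[:,:2].mean(0).round(2))
    goto((0.5045,-0.217,0.158),3.0)
E
python3 - <<'E'
from h import *
feel(4)
E
```

```text
Mz mean -0.032 [-0.018 -0.057 -0.031 -0.024] eff6 [ 0.0026 -0.0259 -0.006   0.0168] F [1.87 0.21 0.43] Mxy [-0.02 -0.44]
t 6.75 pos [ 0.504  -0.2174  0.1609] psi -15.03 tilt [ 1.6e-03 -4.0e-04 -1.0e+00] shift units [0.0007 0.0005 0.0037] mm [0.6 0.4 2.9] F [ 1.64  0.19 -0.16] Mo [-0.03  -0.475 -0.024] q6 -0.166 w 0.191
rz total deg -18.03 units -0.1002
```

>>> move_arm --steps '[{"tx": 0,"ty": 0,"tz": 0,"rx": 0,"ry": 0,"rz": 0.03,"jaw": 5},{"tx": 0,"ty": 0,"tz": 0,"rx": 0,"ry": 0,"rz": 0.04,"jaw": 5},{"tx": 0,"ty": 0,"tz": 0,"rx": 0,"ry": 0,"rz": 0.03,"jaw": 5},{"tx": 0,"ty": 0,"tz": 0,"rx": 0,"ry": 0,"rz": 0,"jaw": 5}]'

```text
t: 7.25
tcp_pos: [0.5038, -0.2174, 0.1608]
orientation: [2.76, 1.499, 0.002]
force: [3.3, -0.0, -0.2]
width: 0.191
```

```bash
python3 - <<'E'
from h import *
feel(3)
E
```

```text
Mz mean -0.02 [-0.036 -0.057  0.032] eff6 [-0.0007 -0.0175  0.0114] F [ 3.17 -0.1  -0.68] Mxy [-0.06 -0.67]
t 7.4 pos [ 0.5038 -0.2174  0.1607] psi -33.0 tilt [ 1.1e-03 -2.0e-04 -1.0e+00] shift units [0.0009 0.0005 0.0034] mm [0.7 0.4 2.7] F [ 3.04 -0.5  -0.97] Mo [-0.077 -0.701  0.032] q6 0.147 w 0.196
rz total deg -36.0 units -0.2
```

>>> move_arm --steps '[{"tx": 0,"ty": 0,"tz": 0,"rx": 0,"ry": 0,"rz": 0.03,"jaw": 5},{"tx": 0,"ty": 0,"tz": 0,"rx": 0,"ry": 0,"rz": 0.04,"jaw": 5},{"tx": 0,"ty": 0,"tz": 0,"rx": 0,"ry": 0,"rz": 0.03,"jaw": 5},{"tx": 0,"ty": 0,"tz": 0,"rx": 0,"ry": 0,"rz": 0,"jaw": 5}]'

```text
t: 7.9
tcp_pos: [0.5037, -0.2173, 0.1606]
orientation: [2.961, 1.049, 0.001]
force: [3.2, -0.2, -1.2]
width: 0.189
```

```bash
python3 - <<'E'
from h import *
feel(3)
E
```

```text
Mz mean -0.037 [-0.077 -0.027 -0.007] eff6 [-0.0081 -0.0181  0.0151] F [ 4.43  0.07 -1.94] Mxy [-0.03 -0.77]
t 8.05 pos [ 0.5037 -0.2173  0.1607] psi -50.99 tilt [ 7.e-04  1.e-04 -1.e+00] shift units [0.001  0.0004 0.0033] mm [0.8 0.3 2.7] F [ 4.86 -0.04 -1.94] Mo [-0.064 -0.798 -0.007] q6 0.461 w 0.194
rz total deg -53.99 units -0.3
```

>>> move_arm --steps '[{"tx": 0,"ty": 0,"tz": 0,"rx": 0,"ry": 0,"rz": 0.03,"jaw": 5},{"tx": 0,"ty": 0,"tz": 0,"rx": 0,"ry": 0,"rz": 0.04,"jaw": 5},{"tx": 0,"ty": 0,"tz": 0,"rx": 0,"ry": 0,"rz": 0.03,"jaw": 5},{"tx": 0,"ty": 0,"tz": 0,"rx": 0,"ry": 0,"rz": 0,"jaw": 5}]'

```text
t: 8.55
tcp_pos: [0.5036, -0.2171, 0.1605]
orientation: [-3.089, -0.573, -0.001]
force: [5.3, 1.0, -2.2]
width: 0.19
```

```bash
python3 - <<'E'
from h import *
feel(3)
E
```

```text
Mz mean -0.038 [-0.034 -0.042 -0.037] eff6 [-0.0466 -0.0737 -0.0565] F [ 5.02  2.1  -2.67] Mxy [ 0.09 -0.91]
t 8.7 pos [ 0.5036 -0.2171  0.1605] psi -68.98 tilt [ 5.e-04  5.e-04 -1.e+00] shift units [0.0012 0.0003 0.0032] mm [0.9 0.2 2.5] F [ 5.24  1.63 -2.64] Mo [ 0.097 -0.919 -0.037] q6 0.775 w 0.19
rz total deg -71.98 units -0.3999
```

>>> move_arm --steps '[{"tx": 0.0012,"ty": 0.0004,"tz": 0.0006,"rx": 0,"ry": 0,"rz": 0.025,"jaw": 5},{"tx": 0,"ty": 0,"tz": 0,"rx": 0,"ry": 0,"rz": 0.025,"jaw": 5},{"tx": 0,"ty": 0,"tz": 0,"rx": 0,"ry": 0,"rz": 0,"jaw": 5}]'

```text
t: 9.07
tcp_pos: [0.5037, -0.2171, 0.1604]
orientation: [-3.124, -0.33, 0.002]
force: [0.6, 1.5, 2.6]
width: 0.19
```

```bash
python3 - <<'E'
from h import *
feel(4)
E
```

```text
Mz mean -0.028 [-0.084 -0.023 -0.007  0.004] eff6 [-0.0219 -0.008   0.0018  0.0061] F [0.47 1.49 3.19] Mxy [ 0.17 -0.05]
t 9.28 pos [ 0.5037 -0.2171  0.1604] psi -78.0 tilt [-1.4e-03  4.0e-04 -1.0e+00] shift units [0.001  0.0001 0.003 ] mm [0.8 0.1 2.4] F [0.01 1.36 3.49] Mo [0.255 0.063 0.004] q6 0.934 w 0.19
rz total deg -81.0 units -0.45
```

>>> move_arm --steps '[{"tx": 0,"ty": 0,"tz": 0,"rx": 0,"ry": 0,"rz": 0.025,"jaw": 5},{"tx": 0,"ty": 0,"tz": 0,"rx": 0,"ry": 0,"rz": 0.025,"jaw": 5},{"tx": 0,"ty": 0,"tz": 0,"rx": 0,"ry": 0,"rz": 0,"jaw": 5}]'

```text
t: 9.65
tcp_pos: [0.5037, -0.217, 0.1603]
orientation: [-3.14, -0.082, 0.002]
force: [-1.0, 2.0, 4.2]
width: 0.186
```

```bash
python3 - <<'E'
from h import *
feel(4)
E
```

```text
Mz mean -0.03 [-0.074 -0.023 -0.02  -0.004] eff6 [-0.0113 -0.0143 -0.0244 -0.0114] F [-1.7   2.29  5.3 ] Mxy [0.29 0.32]
t 9.85 pos [ 0.5037 -0.217   0.1603] psi -87.01 tilt [-1.4e-03  6.0e-04 -1.0e+00] shift units [0.001  0.     0.0029] mm [0.8 0.  2.3] F [-2.24  3.1   5.74] Mo [ 0.272  0.332 -0.004] q6 1.091 w 0.195
rz total deg -90.01 units -0.5001
```

>>> move_arm --steps '[{"tx": 0,"ty": 0,"tz": -0.0008,"rx": 0,"ry": 0,"rz": 0.025,"jaw": 5},{"tx": 0,"ty": 0,"tz": 0,"rx": 0,"ry": 0,"rz": 0.025,"jaw": 5},{"tx": 0,"ty": 0,"tz": 0,"rx": 0,"ry": 0,"rz": 0,"jaw": 5}]'

```text
t: 10.22
tcp_pos: [0.5037, -0.217, 0.1603]
orientation: [-3.136, 0.164, 0.003]
force: [-1.5, 2.1, 1.7]
width: 0.192
```

```bash
python3 - <<'E'
from h import *
feel(4)
E
```

```text
Mz mean -0.003 [-0.038 -0.056  0.033  0.05 ] eff6 [ 0.0067 -0.0027 -0.0004  0.0061] F [-1.68  2.77  0.82] Mxy [0.35 0.28]
t 10.43 pos [ 0.5037 -0.2169  0.1603] psi -96.02 tilt [-0.0017  0.001  -1.    ] shift units [ 0.001  -0.      0.0029] mm [ 0.8 -0.   2.3] F [-1.88  2.63  0.47] Mo [0.378 0.32  0.05 ] q6 1.248 w 0.193
rz total deg -99.02 units -0.5501
```

>>> move_arm --steps '[{"tx": 0,"ty": 0,"tz": 0,"rx": 0,"ry": 0,"rz": 0.025,"jaw": 5},{"tx": 0,"ty": 0,"tz": 0,"rx": 0,"ry": 0,"rz": 0.025,"jaw": 5},{"tx": 0,"ty": 0,"tz": 0,"rx": 0,"ry": 0,"rz": 0,"jaw": 5}]'

```text
t: 10.8
tcp_pos: [0.5037, -0.2169, 0.1603]
orientation: [-3.114, 0.41, 0.003]
force: [-1.7, 2.8, -1.6]
width: 0.189
```

```bash
python3 - <<'E'
from h import *
feel(4)
E
```

```text
Mz mean -0.008 [-0.044 -0.044 -0.005  0.061] eff6 [0.0252 0.0082 0.0108 0.0171] F [-2.05  3.49 -2.23] Mxy [0.46 0.38]
t 11.0 pos [ 0.5037 -0.2169  0.1603] psi -105.03 tilt [-0.0018  0.0011 -1.    ] shift units [ 0.001  -0.0001  0.0028] mm [ 0.8 -0.1  2.3] F [-2.    3.38 -1.98] Mo [0.507 0.423 0.061] q6 1.405 w 0.192
rz total deg -108.03 units -0.6002
```

>>> move_arm --steps '[{"tx": 0,"ty": 0,"tz": 0,"rx": 0,"ry": 0,"rz": 0.025,"jaw": 5},{"tx": 0,"ty": 0,"tz": 0,"rx": 0,"ry": 0,"rz": 0.025,"jaw": 5},{"tx": 0,"ty": 0,"tz": 0,"rx": 0,"ry": 0,"rz": 0,"jaw": 5}]'

```text
t: 11.38
tcp_pos: [0.5037, -0.2168, 0.1602]
orientation: [-3.072, 0.653, 0.003]
force: [-2.3, 4.1, -3.0]
width: 0.192
```

```bash
python3 - <<'E'
from h import *
feel(4)
E
```

```text
Mz mean 0.025 [-0.055  0.062  0.057  0.036] eff6 [0.0452 0.0258 0.0167 0.0287] F [-2.38  4.04 -4.65] Mxy [0.63 0.46]
t 11.57 pos [ 0.5038 -0.2168  0.1603] psi -114.03 tilt [-0.0016  0.0012 -1.    ] shift units [ 0.0009 -0.0002  0.0028] mm [ 0.7 -0.2  2.3] F [-2.27  3.73 -4.36] Mo [0.603 0.484 0.036] q6 1.562 w 0.19
rz total deg -117.03 units -0.6502
```

>>> move_arm --steps '[{"tx": 0,"ty": 0,"tz": 0,"rx": 0,"ry": 0,"rz": 0.025,"jaw": 5},{"tx": 0,"ty": 0,"tz": 0,"rx": 0,"ry": 0,"rz": 0.025,"jaw": 5},{"tx": 0,"ty": 0,"tz": 0,"rx": 0,"ry": 0,"rz": 0,"jaw": 5}]'

```text
t: 11.95
tcp_pos: [0.5038, -0.2167, 0.1602]
orientation: [-3.011, 0.893, 0.003]
force: [-1.9, 4.4, -6.2]
width: 0.191
```

```bash
python3 - <<'E'
from h import *
feel(4)
E
```

```text
Mz mean 0.061 [0.1   0.04  0.074 0.032] eff6 [0.0565 0.0412 0.039  0.0388] F [-2.44  4.64 -5.21] Mxy [0.7  0.45]
t 12.15 pos [ 0.5038 -0.2167  0.1602] psi -123.03 tilt [-0.0017  0.0014 -1.    ] shift units [ 0.0009 -0.0002  0.0027] mm [ 0.8 -0.2  2.2] F [-2.6   4.27 -4.35] Mo [0.663 0.439 0.032] q6 1.719 w 0.19
rz total deg -126.03 units -0.7002
```

>>> move_arm --steps '[{"tx": -0.0012,"ty": -0.0007,"tz": 0.0014,"rx": 0,"ry": 0,"rz": 0,"jaw": 5},{"tx": 0,"ty": 0,"tz": 0,"rx": 0,"ry": 0,"rz": 0,"jaw": 5}]'

```text
t: 12.4
tcp_pos: [0.5038, -0.2166, 0.1601]
orientation: [3.011, -0.893, 0.001]
force: [-4.0, 2.4, -0.3]
width: 0.191
```

```bash
python3 - <<'E'
from h import *
feel(8)
E
```

```text
Mz mean 0.07 [0.11  0.086 0.038 0.069 0.074 0.039 0.098 0.05 ] eff6 [0.0815 0.0846 0.087  0.089  0.0903 0.0914 0.0921 0.0923] F [-4.36  1.58  1.85] Mxy [0.18 0.83]
t 12.8 pos [ 0.5038 -0.2166  0.1601] psi -123.07 tilt [ 2.e-04 -7.e-04 -1.e+00] shift units [ 0.001  -0.0001  0.0026] mm [ 0.8 -0.   2.1] F [-5.04  1.27  2.84] Mo [0.075 0.871 0.05 ] q6 1.722 w 0.194
rz total deg -126.07 units -0.7004
```

>>> move_arm --steps '[{"tx": 0,"ty": 0,"tz": 0,"rx": 0,"ry": 0,"rz": 0.014,"jaw": 5},{"tx": 0,"ty": 0,"tz": 0,"rx": 0,"ry": 0,"rz": 0.014,"jaw": 5}]'

```text
t: 13.05
tcp_pos: [0.5039, -0.2166, 0.1601]
orientation: [2.969, -1.026, 0.001]
force: [-5.2, 2.2, 2.7]
width: 0.191
```

```bash
python3 - <<'E'
from h import *
s=sense(); print(s["moment"],s["joint_efforts"][5],s["qd"][5],s["joint_pos"][5],s["t"])
E
```

```text
[0.06106702 0.89033776 0.35813086] 0.05457461695186794 0.3457248080369114 1.8103469477552676 13.05
```

>>> move_arm --steps '[{"tx": 0,"ty": 0,"tz": 0,"rx": 0,"ry": 0,"rz": 0.014,"jaw": 5}]'

```text
t: 13.18
tcp_pos: [0.5039, -0.2166, 0.1601]
orientation: [2.945, -1.091, 0.001]
force: [-4.6, 1.0, 2.0]
width: 0.187
```

```bash
python3 - <<'E'
from h import *
s=sense(); print(s["moment"],s["joint_efforts"][5],s["qd"][5],s["joint_pos"][5],s["t"])
for i in range(8): 
    viewer.get_image("wrist"); s=sense(); print(s["moment"][2].round(3),s["joint_efforts"][5].round(3),s["qd"][5].round(3),s["joint_pos"][5].round(3),s["t"])
goto((.5038,-.2167,.158))
E
```

```text
[0.13338401 0.81915816 0.32286464] 0.06609304575249553 0.34937044539114537 1.854299557954601 13.175
0.1 0.256 -0.065 1.855 13.225
0.113 0.28 -0.022 1.853 13.275
0.15 0.168 -0.004 1.853 13.325
0.205 0.142 -0.001 1.853 13.375
0.123 0.139 -0.0 1.853 13.425
0.121 0.139 0.002 1.853 13.475
0.16 0.139 0.001 1.853 13.525
0.127 0.139 0.001 1.853 13.575
t 13.57 pos [ 0.5039 -0.2166  0.16  ] psi -130.59 tilt [ 3.e-04 -6.e-04 -1.e+00] shift units [0.     0.0002 0.0025] mm [0.  0.1 2. ] F [-4.84  0.64  4.03] Mo [0.053 0.927 0.127] q6 1.853 w 0.194
```

Turning torque is now about 0.24–0.25 N·m: standstill reads 0.137 plus 0.1, and readings while turning were 0.32–0.36. The next slot line-up is at about 146° of turn and we are at 133.6°, so I go on about 12.5° and then check with the camera.

>>> move_arm --steps '[{"tx": 0,"ty": 0,"tz": -0.0006,"rx": 0,"ry": 0,"rz": 0.02,"jaw": 5},{"tx": 0,"ty": 0,"tz": 0,"rx": 0,"ry": 0,"rz": 0.025,"jaw": 5},{"tx": 0,"ty": 0,"tz": 0,"rx": 0,"ry": 0,"rz": 0.0245,"jaw": 5}]'

```text
t: 13.95
tcp_pos: [0.5039, -0.2165, 0.16]
orientation: [2.809, -1.406, 0.0]
force: [-3.2, 0.4, 0.1]
width: 0.193
```

```bash
python3 - <<'E'
from h import *
s=sense(); print(s["moment"],s["joint_efforts"][5],s["qd"][5],s["joint_pos"][5],s["t"])
feel(7)
d=cam("wrist"); save(d,"w5",(60,100,460,384),1.9)
for n in ["scene","top"]:
    d=cam(n); save(d,n+"5",(150,170,320,310),4.5) if n=="top" else save(d,"scene5",(160,170,340,300),4.4)
E
```

```text
[0.06608314 0.75318143 0.38540335] -0.07812227122485638 0.6087921467565576 2.072957160956853 13.95
Mz mean 0.093 [0.166 0.095 0.095 0.008 0.105 0.057 0.126] eff6 [0.3113 0.336  0.1444 0.0912 0.089  0.0962 0.103 ] F [-3.84  0.09 -0.81] Mxy [-0.07  0.69]
t 14.3 pos [ 0.5039 -0.2164  0.16  ] psi -143.11 tilt [ 2.e-04 -2.e-04 -1.e+00] shift units [ 0.001  -0.0001  0.0025] mm [ 0.8 -0.1  2. ] F [-3.61  0.2  -1.06] Mo [-0.114  0.63   0.126] q6 2.071 w 0.193
rz total deg -146.11 units -0.8117
```

View pics/w5.png

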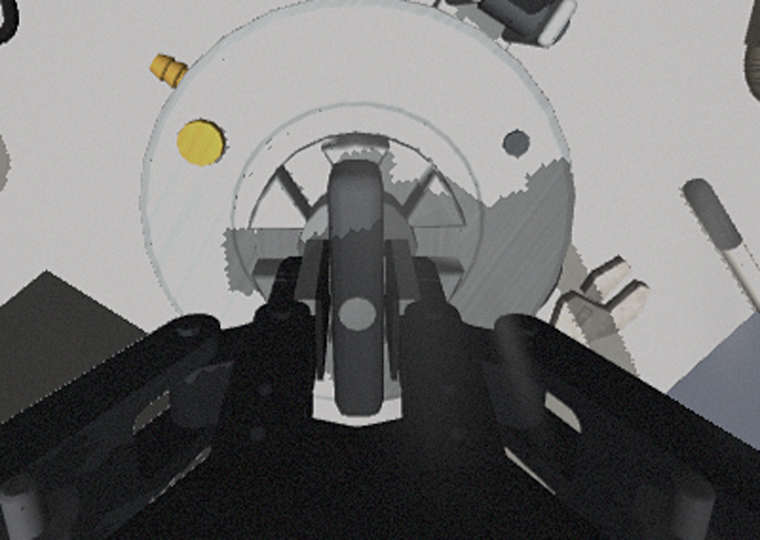

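Standstill readings are inconsistent: 0.137 at 133.6° but 0.09 at 146°. Fast stops probably recoil. I'll measure with a very slow turn of 2°, well inside the slot tolerance.

>>> move_arm --steps '[{"tx": 0,"ty": 0,"tz": 0,"rx": 0,"ry": 0,"rz": 0.003,"jaw": 5},{"tx": 0,"ty": 0,"tz": 0,"rx": 0,"ry": 0,"rz": 0.003,"jaw": 5}]'

```text
t: 14.7
tcp_pos: [0.5039, -0.2164, 0.16]
orientation: [2.796, -1.432, 0.0]
force: [-2.0, -2.0, -3.1]
width: 0.193
```

```bash
cat >> h.py <<'E'
def q():
    s=sense(); print("Mz",s["moment"][2].round(3),"e6",s["joint_efforts"][5].round(3),"qd",s["qd"][5].round(3),"q6",s["joint_pos"][5].round(4),s["t"])
E
python3 -c "
from h import *
q()"
```

```text
Mz 0.284 e6 0.285 qd 0.077 q6 2.091 14.7
```

>>> move_arm --steps '[{"tx": 0,"ty": 0,"tz": 0,"rx": 0,"ry": 0,"rz": 0.003,"jaw": 5}]'

```text
t: 14.82
tcp_pos: [0.5039, -0.2164, 0.16]
orientation: [2.789, -1.445, 0.0]
force: [-3.5, -1.3, -4.0]
width: 0.193
```

```bash
python3 -c "
from h import *
q()"
```

```text
Mz 0.337 e6 0.315 qd 0.075 q6 2.1005 14.825
```

>>> move_arm --steps '[{"tx": 0,"ty": 0,"tz": 0,"rx": 0,"ry": 0,"rz": 0.003,"jaw": 5}]'

```text
t: 14.95
tcp_pos: [0.5039, -0.2164, 0.1601]
orientation: [2.782, -1.459, 0.0]
force: [-2.3, -1.5, -4.8]
width: 0.191
```

```bash
python3 -c "
from h import *
q()
for i in range(10): viewer.get_image('wrist'); q()"
```

```text
Mz 0.361 e6 0.316 qd 0.074 q6 2.1101 14.95
Mz 0.274 e6 0.297 qd -0.01 q6 2.1105 15.0
Mz 0.246 e6 0.31 qd -0.006 q6 2.11 15.05
Mz 0.323 e6 0.291 qd -0.002 q6 2.1098 15.1
Mz 0.331 e6 0.286 qd -0.001 q6 2.1098 15.15
Mz 0.279 e6 0.284 qd -0.001 q6 2.1097 15.2
Mz 0.277 e6 0.284 qd -0.001 q6 2.1097 15.25
Mz 0.341 e6 0.284 qd 0.001 q6 2.1097 15.3
Mz 0.301 e6 0.285 qd -0.002 q6 2.1097 15.35
Mz 0.328 e6 0.285 qd -0.0 q6 2.1097 15.4
Mz 0.291 e6 0.286 qd 0.001 q6 2.1097 15.45
```

The slow turn gives a clear 0.32 N·m at 148°, so 0.25 was passed at about 135° and the slot at about 146° is the right one. Now I release, rise and check the alignment.

>>> move_arm --steps '[{"tx": 0,"ty": 0,"tz": 0,"rx": 0,"ry": 0,"rz": 0,"jaw": 45},{"tx": 0,"ty": 0,"tz": 0,"rx": 0,"ry": 0,"rz": 0,"jaw": 45},{"tx": 0,"ty": 0,"tz": 0,"rx": 0,"ry": 0,"rz": 0,"jaw": 45},{"tx": 0,"ty": 0,"tz": -0.03,"rx": 0,"ry": 0,"rz": 0,"jaw": 45},{"tx": 0,"ty": 0,"tz": -0.04,"rx": 0,"ry": 0,"rz": 0,"jaw": 45},{"tx": 0,"ty": 0,"tz": -0.04,"rx": 0,"ry": 0,"rz": 0,"jaw": 45},{"tx": 0,"ty": 0,"tz": -0.02,"rx": 0,"ry": 0,"rz": 0,"jaw": 45},{"tx": 0,"ty": 0,"tz": 0,"rx": 0,"ry": 0,"rz": 0,"jaw": 45},{"tx": 0,"ty": 0,"tz": 0,"rx": 0,"ry": 0,"rz": 0,"jaw": 45}]'

```text
t: 16.58
tcp_pos: [0.5033, -0.216, 0.2629]
orientation: [-2.783, 1.458, 0.004]
force: [0.2, 0.4, -0.1]
width: 0.528
```

```bash
python3 - <<'E'
from h import *
goto((.5038,-.2167,.158))
d=cam("wrist"); save(d,"w6",s=1.5); w,b,rect,m,a,k=measure(d,(.504,-.217)); print(len(b),rect,m,a)
d=cam("scene"); w,b,rect,m,a,k=measure(d,(.504,-.217)); print(len(b),rect,m,a)
E
```

```text
t 16.57 pos [ 0.5033 -0.216   0.2629] psi -145.32 tilt [-0.0021  0.0011 -1.    ] shift units [ 0.0014 -0.0002  0.1311] mm [ 1.100e+00 -1.000e-01  1.049e+02] F [ 0.2   0.36 -0.13] Mo [ 0.007 -0.008  0.002] q6 2.11 w 0.528
1277 ((504.6120300292969, -216.70321655273438), (14.004035949707031, 71.05918884277344), 36.55498123168945) [ 0.50617888 -0.21886279] 126.61795795447874
163 ((501.6146240234375, -217.8048553466797), (13.862245559692383, 71.20401000976562), 35.83699417114258) [ 0.49940492 -0.21726442] 126.09679803588462
```

View pics/w6.png

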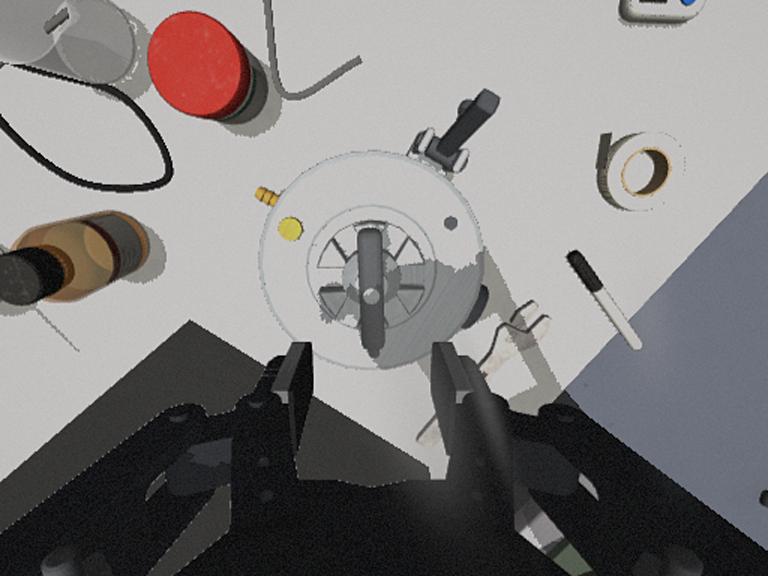

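```bash
python3 - <<'E'
from h import *
d=cam("wrist"); w,b,rect,m,a,k=measure(d,(.504,-.217)); c=np.array(rect[0])/1000
print(rect,a)
k=k[(k[:,1]<-0.285)&(k[:,0]<0.54)&(k[:,0]>0.48)]
for lo in np.arange(0.125,0.2,0.008):
    p=k[(k[:,2]>lo)&(k[:,2]<=lo+.008)]
    if len(p)>3: print(lo.round(3),len(p),p[:,0].min().round(4),p[:,0].max().round(4),"y",p[:,1].min().round(4),p[:,1].max().round(4))
top=k[k[:,2]>0.18]; bt=k[(k[:,2]<.165)&(k[:,2]>.145)]
print(np.median(top,0),np.median(bt,0))
# axis direction of the keeper bar (principal axis of points above hinge), horizontal azimuth
u=k[k[:,2]>0.145]; mu=u.mean(0); v=np.linalg.svd(u-mu)[2][0]; print("dir",v, "az",np.degrees(np.arctan2(v[1],v[0])))
save(d,"w6c",(150,50,350,250),3)
E
```

```text
((504.5813903808594, -216.6683807373047), (13.941211700439453, 71.31742858886719), 36.65321350097656) 126.52148793520149
0.125 159 0.4972 0.531 y -0.3134 -0.2966
0.133 339 0.4979 0.5292 y -0.3144 -0.2966
0.141 71 0.5102 0.5232 y -0.3288 -0.3038
0.149 131 0.5105 0.523 y -0.3321 -0.3074
0.157 85 0.5109 0.5207 y -0.3196 -0.3102
0.165 99 0.5106 0.5212 y -0.3234 -0.3137
0.173 112 0.511 0.5215 y -0.3273 -0.3164
0.181 265 0.5116 0.5219 y -0.3327 -0.3194
0.189 24 0.5131 0.521 y -0.3284 -0.3226
[ 0.51698541 -0.3250271   0.18691113] [ 0.51787375 -0.31211732  0.15384047]
dir [ 9.36097147e-04  3.41621438e-01 -9.39837176e-01] az 89.84300083197022
```

View pics/w6c.png

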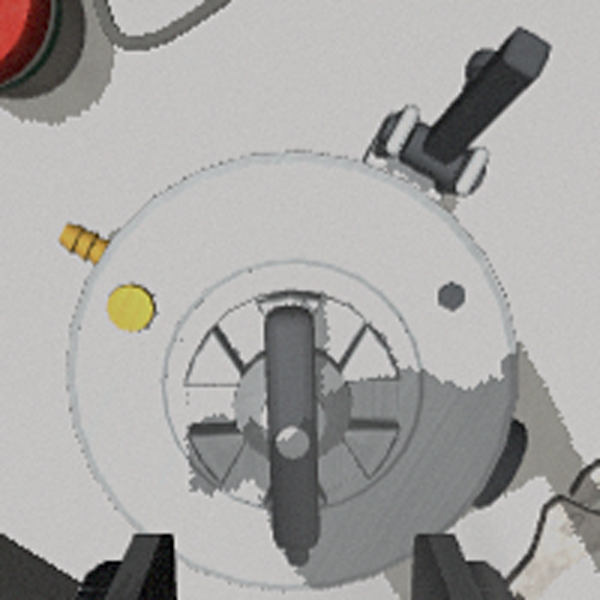

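The bar now stands at 126.5°, which puts a slot at -83.5°. The keeper is at about -83.8°, so they line up within 1°. Next: turn the gripper back, shut the fingers and go behind the keeper.

>>> move_arm --steps '[{"tx": 0,"ty": 0,"tz": 0,"rx": 0,"ry": 0,"rz": -0.0562,"jaw": 0},{"tx": 0,"ty": 0,"tz": 0,"rx": 0,"ry": 0,"rz": -0.0562,"jaw": 0},{"tx": 0,"ty": 0,"tz": 0,"rx": 0,"ry": 0,"rz": -0.0562,"jaw": 0},{"tx": 0,"ty": 0,"tz": 0,"rx": 0,"ry": 0,"rz": -0.0562,"jaw": 0},{"tx": 0,"ty": 0,"tz": 0,"rx": 0,"ry": 0,"rz": -0.0562,"jaw": 0},{"tx": 0,"ty": 0,"tz": 0,"rx": 0,"ry": 0,"rz": -0.0562,"jaw": 0},{"tx": 0,"ty": 0,"tz": 0,"rx": 0,"ry": 0,"rz": -0.0562,"jaw": 0},{"tx": 0,"ty": 0,"tz": 0,"rx": 0,"ry": 0,"rz": -0.0562,"jaw": 0}]'

```text
t: 17.73
tcp_pos: [0.5036, -0.2162, 0.2634]
orientation: [-3.06, -0.705, 0.002]
force: [-0.8, -1.1, 0.1]
width: -0.004
```

>>> move_arm --steps '[{"tx": 0,"ty": 0,"tz": 0,"rx": 0,"ry": 0,"rz": -0.0562,"jaw": 0},{"tx": 0,"ty": 0,"tz": 0,"rx": 0,"ry": 0,"rz": -0.0562,"jaw": 0},{"tx": 0,"ty": 0,"tz": 0,"rx": 0,"ry": 0,"rz": -0.0562,"jaw": 0},{"tx": 0,"ty": 0,"tz": 0,"rx": 0,"ry": 0,"rz": -0.0562,"jaw": 0},{"tx": 0,"ty": 0,"tz": 0,"rx": 0,"ry": 0,"rz": -0.0562,"jaw": 0},{"tx": 0,"ty": 0,"tz": 0,"rx": 0,"ry": 0,"rz": -0.0562,"jaw": 0},{"tx": 0,"ty": 0,"tz": 0,"rx": 0,"ry": 0,"rz": -0.0562,"jaw": 0},{"tx": 0,"ty": 0,"tz": 0,"rx": 0,"ry": 0,"rz": 0,"jaw": 0}]'

```text
t: 18.73
tcp_pos: [0.5036, -0.2162, 0.2635]
orientation: [-2.095, -2.339, 0.0]
force: [-0.1, 1.8, 0.2]
width: -0.004
```

```bash
python3 - <<'E'
from h import *
goto((.5207,-.361,.191),6.4)
d=cam("top")
w=cloud(d).reshape(-1,3); w=w[np.isfinite(w).all(1)]
m=w[(w[:,2]>0.05)&(w[:,2]<.2)&(np.hypot(w[:,0]-.5207,w[:,1]+.361)<.15)&(np.hypot(w[:,0]-.504,w[:,1]+.217)>.125)]
print(m.min(0),m.max(0))
E
```

```text
t 18.73 pos [ 0.5036 -0.2162  0.2635] psi 6.31 tilt [-1.2e-03  6.0e-04 -1.0e+00] shift units [-0.1823  0.0014  0.0905] mm [-145.9    1.1   72.4] F [-0.07  1.76  0.16] Mo [-0.059  0.018 -0.035] q6 -0.537 w -0.004
rz total deg -0.09 units -0.0005
[ 0.55285466 -0.50435143  0.0502013 ] [ 0.66173406 -0.40961714  0.18920765]
```

>>> move_arm --steps '[{"tx": -0.0456,"ty": 0.0014,"tz": 0,"rx": 0,"ry": 0,"rz": 0,"jaw": 0},{"tx": -0.0456,"ty": 0,"tz": 0,"rx": 0,"ry": 0,"rz": 0,"jaw": 0},{"tx": -0.0456,"ty": 0,"tz": 0,"rx": 0,"ry": 0,"rz": 0,"jaw": 0},{"tx": -0.0456,"ty": 0,"tz": 0,"rx": 0,"ry": 0,"rz": 0,"jaw": 0},{"tx": 0,"ty": 0,"tz": 0,"rx": 0,"ry": 0,"rz": 0,"jaw": 0},{"tx": 0,"ty": 0,"tz": 0.03,"rx": 0,"ry": 0,"rz": 0,"jaw": 0},{"tx": 0,"ty": 0,"tz": 0.03,"rx": 0,"ry": 0,"rz": 0,"jaw": 0},{"tx": 0,"ty": 0,"tz": 0.03,"rx": 0,"ry": 0,"rz": 0,"jaw": 0},{"tx": 0,"ty": 0,"tz": 0,"rx": 0,"ry": 0,"rz": 0,"jaw": 0}]'

```text
t: 19.9
tcp_pos: [0.5203, -0.3595, 0.1902]
orientation: [-2.091, -2.338, 0.0]
force: [0.9, -0.3, 0.0]
width: -0.0
```

```bash
python3 - <<'E'
from h import *
goto((.5045+.1115*.095,-.2167-.9938*.095,.191),6.4)
d=cam("wrist"); save(d,"w7",s=1.5)
d=cam("scene"); save(d,"s7",(160,120,340,280),4)
E
```

```text
t 19.9 pos [ 0.5203 -0.3595  0.1902] psi 6.38 tilt [-0.004   0.0034 -1.    ] shift units [ 0.0608  0.0003 -0.0007] mm [48.7  0.2 -0.6] F [ 0.87 -0.32  0.02] Mo [-0.018 -0.019 -0.017] q6 -0.735 w -0.0
rz total deg -0.02 units -0.0001
```

View pics/w7.png

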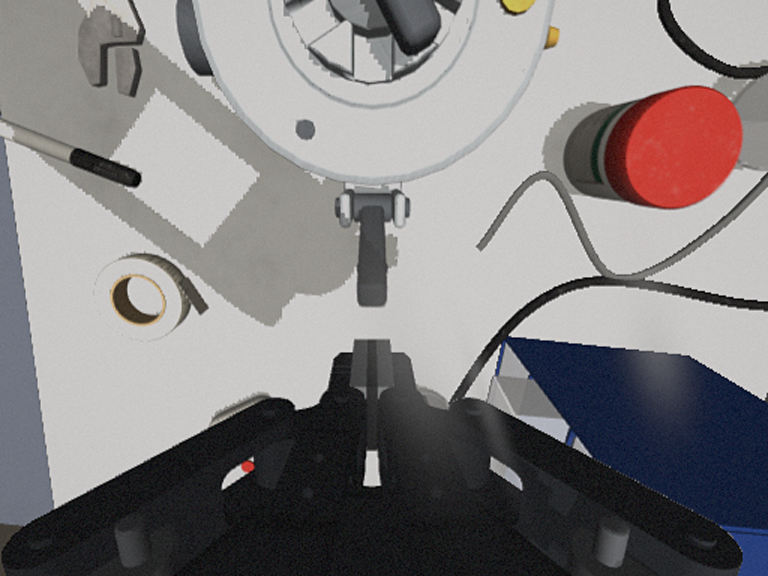

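View pics/s7.png

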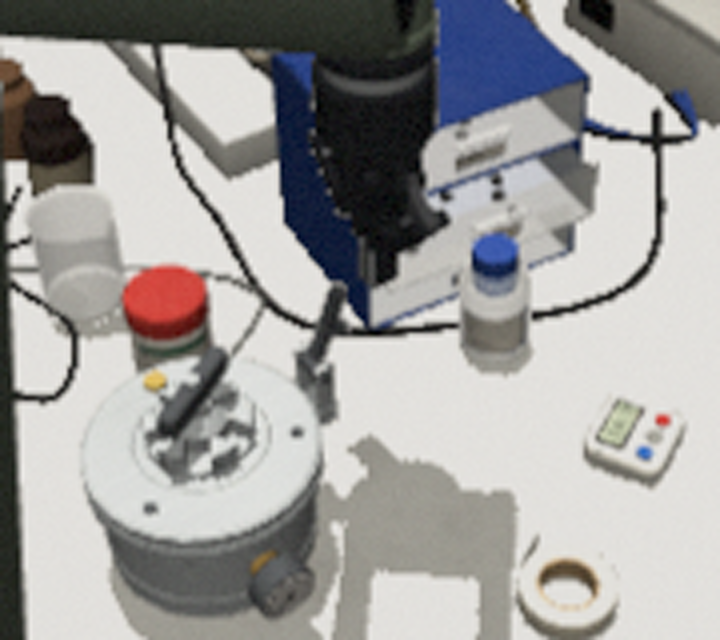

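>>> move_arm --steps '[{"tx": 0.014,"ty": 0.0002,"tz": 0,"rx": 0,"ry": 0,"rz": 0,"jaw": 0},{"tx": 0.012,"ty": 0,"tz": 0,"rx": 0,"ry": 0,"rz": 0,"jaw": 0},{"tx": 0.008,"ty": 0,"tz": 0,"rx": 0,"ry": 0,"rz": 0,"jaw": 0},{"tx": 0.008,"ty": 0,"tz": 0,"rx": 0,"ry": 0,"rz": 0,"jaw": 0},{"tx": 0.007,"ty": 0,"tz": 0,"rx": 0,"ry": 0,"rz": 0,"jaw": 0},{"tx": 0.006,"ty": 0,"tz": 0,"rx": 0,"ry": 0,"rz": 0,"jaw": 0},{"tx": 0.005,"ty": 0,"tz": 0,"rx": 0,"ry": 0,"rz": 0,"jaw": 0},{"tx": 0,"ty": 0,"tz": 0,"rx": 0,"ry": 0,"rz": 0,"jaw": 0},{"tx": 0,"ty": 0,"tz": 0,"rx": 0,"ry": 0,"rz": 0,"jaw": 0}]'

```text
t: 21.12
tcp_pos: [0.5161, -0.3135, 0.1922]
orientation: [2.093, 2.342, 0.0]
force: [0.0, 0.3, 0.3]
width: 0.001
```

```bash
python3 - <<'E'
from h import *
goto((.5045+.1115*.095,-.2167-.9938*.095,.191),6.4)
d=cam("wrist"); save(d,"w8",s=1.5)
d=cam("scene"); save(d,"s8",(160,120,340,280),4)
E
```

```text
t 21.12 pos [ 0.5161 -0.3135  0.1922] psi 6.43 tilt [ 1.e-04 -0.e+00 -1.e+00] shift units [ 0.0032 -0.0009  0.0015] mm [ 2.5 -0.8  1.2] F [0.05 0.3  0.31] Mo [ 0.017 -0.014 -0.009] q6 -0.677 w 0.001
rz total deg 0.03 units 0.0001
```

View pics/w8.png

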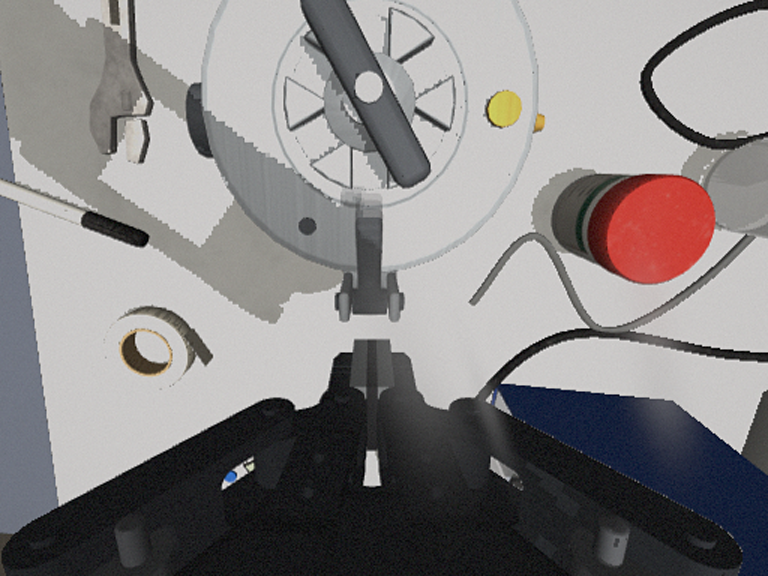

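View pics/s8.png

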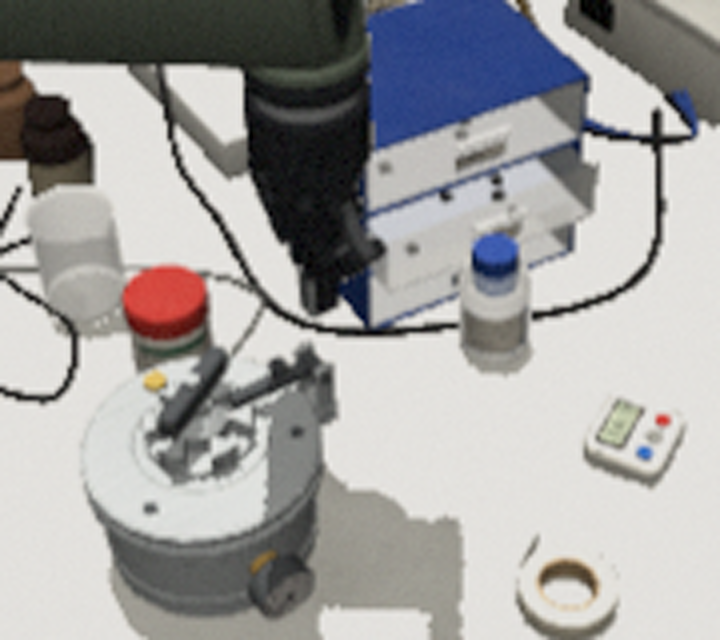

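The keeper has tipped over inward, possibly still moving. I'll back off upward and measure its lie.

>>> move_arm --steps '[{"tx": 0,"ty": 0,"tz": -0.04,"rx": 0,"ry": 0,"rz": 0,"jaw": 0},{"tx": 0,"ty": 0,"tz": -0.04,"rx": 0,"ry": 0,"rz": 0,"jaw": 0},{"tx": 0,"ty": 0,"tz": 0,"rx": 0,"ry": 0,"rz": 0,"jaw": 0}]'

```text
t: 21.6
tcp_pos: [0.5172, -0.3143, 0.259]
orientation: [2.09, 2.338, 0.002]
force: [-0.2, 0.5, 0.5]
width: 0.002
```

```bash
cat >> h.py <<'E'
def keep(d):
    w=cloud(d).reshape(-1,3); w=w[np.isfinite(w).all(1)]
    c=np.array([.5045,-.2167]); e=np.array([.1115,-.9938]); n=np.array([.9938,.1115])
    r=(w[:,:2]-c)@e; l=(w[:,:2]-c)@n
    for lo in range(24,96,6):
        s=(r>lo/1e3)&(r<(lo+6)/1e3)&(abs(l)<0.012)&(w[:,2]<.2)&(w[:,2]>.105)
        b=s&(abs(l)<0.003); h=w[b,2]; hi=s&(w[:,2]>0.128)
        if len(h)>2: print(lo,len(h),"z med",np.median(h).round(4),"max",h.max().round(4),"lat of z>.128",(l[hi].min()*1e3).round(1) if hi.any() else None,(l[hi].max()*1e3).round(1) if hi.any() else None)
E
python3 - <<'E'
from h import *
goto((.5045+.1115*.061,-.2167-.9938*.061,.175),6.4)
d=cam("wrist"); save(d,"w9",(150,60,350,260),3); keep(d)
print(); keep(cam("top"))
E
```

```text
t 21.6 pos [ 0.5172 -0.3143  0.259 ] psi 6.42 tilt [ 0.0052 -0.0032 -1.    ] shift units [ 0.0472 -0.0027  0.1048] mm [37.7 -2.2 83.9] F [-0.23  0.52  0.5 ] Mo [0.113 0.043 0.048] q6 -0.677 w 0.002
rz total deg 0.02 units 0.0001
24 48 z med 0.1327 max 0.1347 lat of z>.128 -11.3 12.0
30 48 z med 0.1332 max 0.1346 lat of z>.128 -11.3 12.0
36 47 z med 0.1331 max 0.1344 lat of z>.128 -5.2 3.9
42 44 z med 0.1331 max 0.1349 lat of z>.128 -5.2 3.9
48 49 z med 0.1331 max 0.1344 lat of z>.128 -4.4 3.9
54 60 z med 0.1447 max 0.1468 lat of z>.128 -5.9 5.6
60 45 z med 0.145 max 0.1464 lat of z>.128 -5.9 5.6
66 25 z med 0.1336 max 0.1454 lat of z>.128 -4.5 4.0
72 42 z med 0.1333 max 0.1352 lat of z>.128 -4.5 4.0
78 34 z med 0.1329 max 0.1348 lat of z>.128 -12.0 11.6
84 40 z med 0.1338 max 0.1359 lat of z>.128 -12.0 11.5
90 22 z med 0.1339 max 0.1349 lat of z>.128 -11.2 11.6
```

View pics/w9.png

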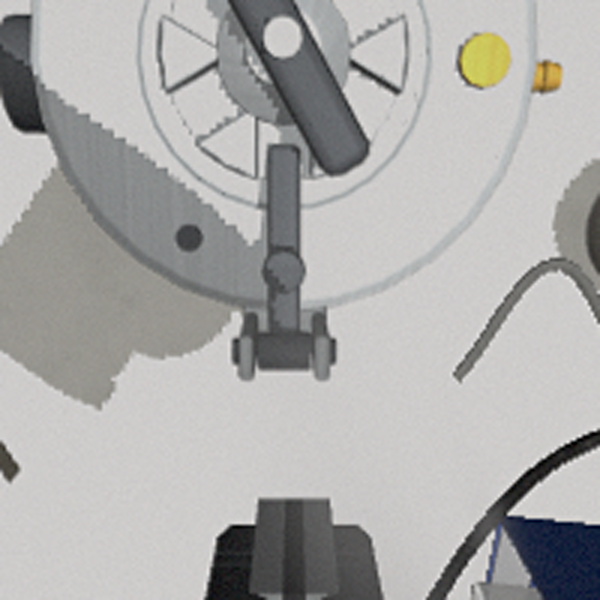

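The keeper lies level: its top is at 0.133 m along its whole length and the knob top at 0.145 m, centred in the slot. Last check before handing in: have the bystanders moved?

```bash
python3 - <<'E'
from h import *
a=cv2.imread("pics/scene0.png"); d=cam("scene"); save(d,"scene9",s=1.5); b=cv2.imread("pics/scene9.png")
for n,(x0,y0,x1,y1) in {"timer":(440,320,510,370),"blue":(405,262,445,320),"amber":(195,290,240,355),"red":(280,275,325,318)}.items():
    A=a[y0:y1,x0:x1]; res=cv2.matchTemplate(b[y0-8:y1+8,x0-8:x1+8],A,cv2.TM_CCOEFF_NORMED); _,v,_,p=cv2.minMaxLoc(res); print(n,"shift px",p[0]-8,p[1]-8,"score",round(v,3))
d=cam("wrist"); w,bb,rect,m,an,k=measure(d,(.504,-.217)); print("bar",rect,an); goto((.5,-.2,.3)); keep(d)
E
```

```text
timer shift px 0 0 score 0.997
blue shift px 0 0 score 0.999
amber shift px 0 0 score 0.714
red shift px 0 0 score 0.962
bar ((504.3096008300781, -216.56521606445312), (14.091343879699707, 71.81021881103516), 36.61088180541992) 126.60831760580575
t 21.8 pos [ 0.5155 -0.3131  0.2548] psi 6.42 tilt [-0.0022  0.0015 -1.    ] shift units [ 0.1428 -0.0035 -0.0563] mm [114.2  -2.8 -45. ] F [-0.01  0.8  -0.58] Mo [-0.007 -0.033 -0.052] q6 -0.677 w 0.001
24 48 z med 0.1327 max 0.1348 lat of z>.128 -11.7 12.0
30 49 z med 0.1332 max 0.1348 lat of z>.128 -11.8 12.0
36 49 z med 0.133 max 0.1352 lat of z>.128 -4.8 4.2
42 49 z med 0.1333 max 0.135 lat of z>.128 -4.8 4.2
48 47 z med 0.1332 max 0.135 lat of z>.128 -4.8 4.3
54 57 z med 0.1448 max 0.1471 lat of z>.128 -6.3 5.9
60 49 z med 0.1451 max 0.1465 lat of z>.128 -6.3 5.9
66 24 z med 0.1335 max 0.1464 lat of z>.128 -4.9 4.4
72 41 z med 0.1333 max 0.1355 lat of z>.128 -4.9 4.4
78 35 z med 0.1328 max 0.1346 lat of z>.128 -11.7 11.9
84 39 z med 0.1337 max 0.1355 lat of z>.128 -11.4 11.9
90 23 z med 0.1337 max 0.1348 lat of z>.128 -11.5 11.9
```

View pics/scene9.png

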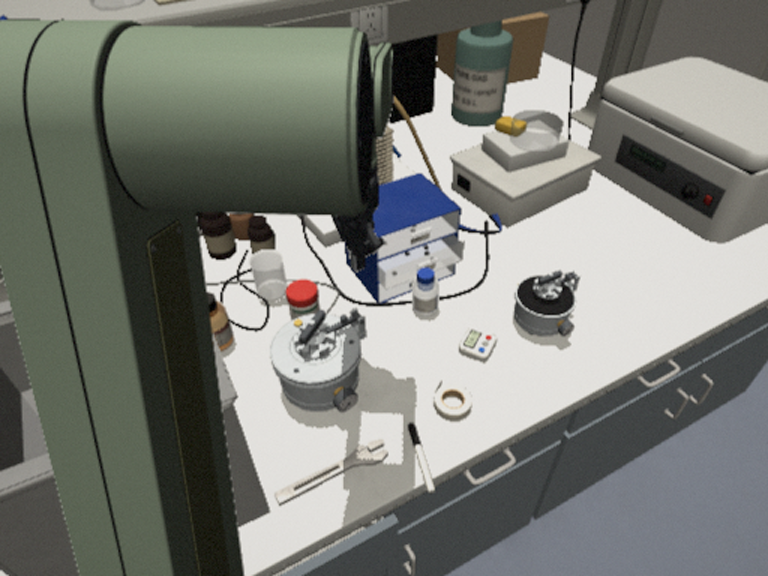

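The scene view shows the keeper folded over the nut at (340,322) and the blue-cap bottle (425,290) and timer (478,343) unshifted. The amber bottle at (217,325) is partly hidden by the arm, which explains its lower match score. The arm touches nothing, so I hand in.

```bash
python3 -c "
from cell import env
print(env.sign_off())"
```

```text
the job is handed in; nothing more can be done
None
```

The vessel is closed and the job is handed in, at about 22 s of robot time. I turned the nut on the larger, light-lidded vessel about 147° clockwise, then folded the keeper over.

**Torque:** a slow turn read about 0.32 N·m near the end. At 0.05 N·m per 10°, that puts 0.25 N·m at about 135°, so I stopped at the next slot, at about 147°. The standstill readings disagreed: 0.14 N·m at 134°, but only 0.09 N·m at 146° after a faster stop. I relied on the slow-turn readings instead. That slow turn commanded the nut about 2° past the slot, but the bar had slipped about as much in the grip.

**Keeper:** the slot and the keeper lined up within about 1°. After I pushed it over, the keeper lies level and centred in the slot: its top is at 0.133 m along its whole length and the knob top at 0.145 m. I did not press it down.

**Bystanders:** the timer and blue-cap bottle show no shift in the scene view. The amber bottle was partly hidden by the arm, so its match score was only 0.71, but it also showed no shift. The gripper was shut, clear of everything and reading no force.

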